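# Seat the square check weight in the balance's stirrup holder

### The job

Load the balance for its check: slide the glass door in front of the weighing chamber well open, take the square check weight that fits the square recess of the stirrup holder, and lower it (do not drop it) under the holder's arch until it sits flat and fully home in the recess. Then slide the door fully shut again, and leave all the other things on the slab where they are.

Things in the scene. Friction and masses are not known exactly. Their poses are not given: they have to be found in the camera images.
- balance: White balance, fixed; chamber door towards robot. Origin on the slab under the chamber's centre; x away from robot, y to the housing. Base x -100..100, y -115..315 mm, top at 50. Open-topped chamber: 4 mm glass walls at x 96 and y -111, 8 mm posts at x -95 and 95, y -110; housing y 115..315, x -100..100; all 220 mm above the slab. Pan radius 44, top at 55 mm.
- door (a joint): Opening of the glass door, m: 0 shut, 0.22 fully open. Slides to the balance's +y, in front of the housing, and stays where left (friction 1.5 N). Pane 230 mm wide, 5 mm thick, in the balance's plane x = -107 mm, from 54 to 220 mm above the slab; leading edge at balance y = -115 mm when shut.
- door_grip (a point): Centre of the black grip tab that stands on the door's top edge: 14 mm (balance x) by 20 mm (balance y) by 30 mm high, from 220 to 250 mm above the slab, 25 mm from the leading edge of the door. Moves with the door.
- stirrup: Stainless stirrup weight holder, fixed on the pan. Origin: centre of its underside. Base 76 (x) by 136 (y) by 14 mm with a square recess in the middle. A 6 mm wire arch spans it in its y-z plane: uprights at y -62 and 62 mm, level crossbar with axis 154 mm above the origin. The bar blocks the way straight down to the recess: come in tilted, under it.
- recess (a point): Centre of the recess's floor; axes parallel to the stirrup's. Recess 44 by 44 mm, 6 mm deep, sides along its x and y, straight-walled.
- arch_top (a point): Middle of the crossbar's axis.
- weight_square: The check weight to be loaded: plain stainless square plate 40 by 40 by 8 mm with a square upright knob 14 by 14 mm on its centre, sides parallel to the plate's, from 8 to 34 mm above its underside. 140 g nominal. Origin at the centre of the underside, x and y along the plate's sides, z up.
- weight_round: Another weight, not to be used: stainless round plate 45 mm in diameter, 8 mm thick, with the same knob. Origin at the centre of the underside.
- weight_large: Another weight, not to be used: stainless square plate 54 by 54 by 8 mm, with the same knob; too large for the recess. Origin at the centre of the underside.
- dish: Round crimped aluminium weighing dish, 60 mm across the rim, 14 mm high. Origin at the centre of the underside. Leave alone.
- vial: Amber glass vial with black screw cap, 24 mm in diameter, 59 mm high, standing. Origin at the centre of the underside. Leave alone.
- spatula: Slim metal weighing spatula, 170 mm long, 6 mm high, lying flat near the robot. Origin under its middle. Leave alone.
- brush: Small dusting brush, 140 mm long, 7 mm high, lying flat near the robot, in front of the balance. Origin under its middle. Leave alone.
- beaker: Empty glass beaker, 50 mm in diameter, 70 mm high, standing in front of the balance's housing. Origin at the centre of the underside. Leave alone.
There are look-alikes about, which are no part of the job. Leave any green or orange look-alike of the weight_square alone.

How it is judged:
On the way, in this order (a step that is already met when the one before it is completed fails the run):
1. the door has been slid well open (at least 150 mm) (value of joint door above 0.15 m), for 0.1 s.
2. the square weight sits home in the recess and the fingers have let go of it (z of weight_square in the frame of recess between -0.002 and 0.002 m and horizontal distance between weight_square and recess below 0.0035 m and angle between weight_square's own z axis and vertical below 0.05 rad and contact force between the fingers and weight_square below 0.05 N), for 0.2 s.
At the end, for the whole second after the job is handed in: The square weight lies at rest in the recess of the stirrup holder: its underside within 2 mm of the recess floor, centred within 3.5 mm, tilted less than 0.05 rad; the door is shut to within 8 mm (value of joint door below 0.008 m and z of weight_square in the frame of recess between -0.002 and 0.002 m and horizontal distance between weight_square and recess below 0.0035 m and angle between weight_square's own z axis and vertical below 0.05 rad and linear speed of weight_square below 0.02 m/s); the robot touches nothing.
It fails at once if the square weight is dropped into the holder (falls free faster than 0.4 m/s) (horizontal distance between weight_square and recess below 0.06 m and contact force between the fingers and weight_square below 0.02 N and linear speed of weight_square above 0.4 m/s).
It fails at once if one of the other weights is displaced by more than 30 mm (distance of any of weight_round, weight_large from where it was at the start of the episode above 0.03 m).
It fails at once if the dish, vial, spatula, brush or beaker is displaced by more than 30 mm, or the vial or beaker tipped over (distance of any of dish, vial, spatula, brush, beaker from where it was at the start of the episode above 0.03 m or angle between any of vial, beaker's own z axis and vertical above 0.5 rad).
It also fails if it takes over 69 s, if anything falls off the work surface, if the arm or the gripper's body presses on something with over 40 N, if the wrist force passes 120 N, or if a joint passes its speed limit or range.

### The arm

A 6-joint arm with a two-finger parallel gripper is mounted at the origin on the work surface. World frame = base frame: x ahead of the robot, y to its left, z up, the work surface at z = 0. Lengths are in m, angles in rad, forces in N, time in s.
With the tool pointing down it reaches from about 0.3 to 0.875 m from the base axis. Payload 6.4 kg.
Tool frame: the origin (TCP) lies midway between the tips of the shut fingers; the grasp point (between the pads) lies robot.grip_depth behind it (robot.grip_depth is the distance from the TCP to the grasp point, in m); z points along the fingers, y is the direction in which the jaws open and shut (so a half turn about z gives the same grasp; the last joint's range is limited). The gripper opens to 85 mm and grips with 20 to 120 N. Pads are 22 mm wide; open, the fingers measure 114 mm over their backs; the gripper's body (76 mm by 85 mm) begins 54 mm behind the grasp point. The pads swing forward as they close: fully open they stand 13 mm farther back than shut.
Start: joints at [-1.438, 0.181, 1.607, -0, 1.354, -0.206], TCP at [0.191, -0.542, 0.2] pointing down, gripper open.
Joint ranges: [-2.99, 2.99], [-0.89, 2.07], [0.3, 2.58], [-1.14, 4.28], [0, 2.63], [-3.12, 3.12]. Speed limits (rad/s): [2.57, 2.57, 3.01, 3.14, 3.14, 3.14].

### API

Orientations are given as a unit quaternion [x, y, z, w].
In Python, from plant import observe, eyes, robot gives the robot as it stands.
- The arm moves only by the tool arm_command, never from a script. Its argument "plan" is a list of rows, each a list of 5 numbers: the closure in counts, from 0 (fully open) to 255 (shut), then the shift along the tool's x, y, z in mm, then the turn about the tool's z in rad. A call has 1 to 8 rows; each row is the pose to reach, as a shift and turn from the pose measured when the call began, along the tool's axes at that moment; what a row does not reach only later rows make up. A row lasts 1/10 s, in which the tool goes at most 50 mm and 8.59 degrees, less where a joint would pass 70% of its speed; a pose out of reach is approached as far as the arm can. A call with a gripper value outside its range is refused whole. The fingers move at their own pace and stop on an object; the grip force is fixed at half the most. Time passes only in rows, so rows that repeat a pose let the fingers close. It gives the time, the measured TCP pose, the force and the opening at its end, in the units of the state.
- observe(): the state, without advancing time (a new reading comes with each control period).
- eyes.get_image(name): name is "scene" or "top"; returns (picture, depth): 400x640x3 uint8, red, green, blue; 400x640 float32, m along the optical axis (not along the pixel's ray), 0 where there is no reading.
- eyes.camera_model(name): a dict with "camera_matrix" (3x3 intrinsics, pixels), "view" (4x4, takes a point from world to camera coordinates). Camera axes: x right, y up, looking along -z (the intrinsics and any distortion apply to the point x, -y, -z); pixel columns grow to the right and rows downward; lengths in m; the calibration is good to about 2 mm. A picture is of the moment at which its call begins. camera_model takes no time and is no camera call.
- robot.sign_off(): hands the job in, once; it reports no verdict.
The state is a dict: "clock": time; "q": joint angles; "joint_velocities": joint speeds; "tau": joint torques, N m; "tool_pos": TCP position; "orientation": TCP orientation; "force": force on the tool from outside, world axes, zero at the start; "wrist_torque": the same for the moment, N m; "width": finger opening in m.
Only numpy, scipy, OpenCV 4.12 (cv2) and the standard library are available. Lean on these libraries where they do the work, as an engineer would, in place of code of your own. Each camera call takes 0.05 s, during which the arm holds its last target. There are 200 camera calls.

## Working session

There is one attempt and no reset: what is moved stays moved. The work goes in short steps, Python scripts to look and compute and a tool call to move; the robot and the scene stay as the last step left them, time stands still between calls to the robot, and variables do not carry over. Pictures are saved under pics/ and viewed, about 8 in all and at most 12, crops included, and the job is handed in when it is done.

Besides the shell and the picture viewer there is one more tool, called after "Request:" as name(argument=value, ...) on one line, values as JSON. arm_command: Moves the arm, as the interface text tells. Its arguments: {"type":"object","properties":{"plan":{"type":"array"}},"required":["plan"]}

```bash
ls; mkdir -p pics
cat > h.py <<'E'
import numpy as np, cv2
from scipy.spatial.transform import Rotation as R
from plant import observe, eyes, robot
def cam(n):
    m=eyes.camera_model(n); return np.array(m["camera_matrix"]),np.array(m["view"]),m
def ray(n,u,v):
    K,V,_=cam(n); d=np.linalg.inv(K)@np.array([u,v,1.]); d=np.array([d[0],-d[1],-d[2]])
    Rm=V[:3,:3]; return -Rm.T@V[:3,3], Rm.T@d
def onplane(n,u,v,z):
    o,d=ray(n,u,v); return o+d*(z-o[2])/d[2]
def depthpt(n,u,v,D):
    o,d=ray(n,u,v); return o+d*D[int(v),int(u)]
def proj(n,p):
    K,V,_=cam(n); c=V[:3,:3]@np.array(p)+V[:3,3]; q=K@np.array([c[0],-c[1],-c[2]]); return q[:2]/q[2]
def snap(n,f=None):
    im,D=eyes.get_image(n)
    np.savez(f'pics/{n}.npz',im=im,D=D)
    if f: cv2.imwrite('pics/'+f,im[...,::-1])
    return im,D
E
python3 - <<'E'
from h import *
for n in('top','scene'):
    im,D=snap(n,n+'0.png'); K,V,m=cam(n); print(n,m.keys(),K.tolist(),ray(n,320,200),(D>0).mean())
print(observe()); print(robot.grip_depth,[a for a in dir(robot) if a[0]!='_'])
E
```

```text
pics
top dict_keys(['camera_matrix', 'view']) [[380.84650515329764, 0.0, 318.7775786780113], [0.0, 380.84650515329764, 203.06175433411556], [0.0, 0.0, 1.0]] (array([ 0.35630163, -0.04430315,  1.31866707]), array([ 0.12697879, -0.01395429, -0.99184505])) 0.995984375
scene dict_keys(['camera_matrix', 'view']) [[429.273218783926, 0.0, 320.8487033510058], [0.0, 429.273218783926, 199.0791704687373], [0.0, 0.0, 1.0]] (array([ 0.48301989, -0.67726876,  0.9709573 ]), array([-1.12698829e-04,  6.12308831e-01, -7.90624053e-01])) 0.99584765625
{'clock': 0.1, 'q': array([-1.43826071e+00,  1.81473918e-01,  1.60790482e+00,  7.88262226e-06,
        1.35381020e+00, -2.06305446e-01]), 'joint_velocities': array([ 0.00018011, -0.00254246, -0.00225261, -0.00061487, -0.00051804,
        0.001521  ]), 'tau': array([ 4.02592168e-04, -4.45882487e+01, -3.52238595e+01, -2.46430463e-04,
        4.21787016e-03,  1.03673580e-05]), 'tool_pos': array([ 0.19106898, -0.54174592,  0.1988718 ]), 'orientation': array([ 9.85682467e-01,  1.68610312e-01,  3.32782197e-05, -7.97454510e-04]), 'force': array([0.40111279, 0.15088018, 0.14281101]), 'wrist_torque': array([0.01408925, 0.05333   , 0.0219834 ]), 'width': 0.08504533494981578}
0.0187 ['PlanningError', 'grip_depth', 'sign_off']
```

View pics/top0.png

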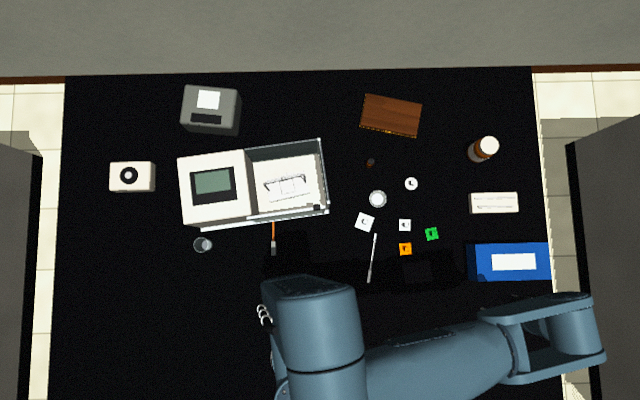

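View pics/scene0.png

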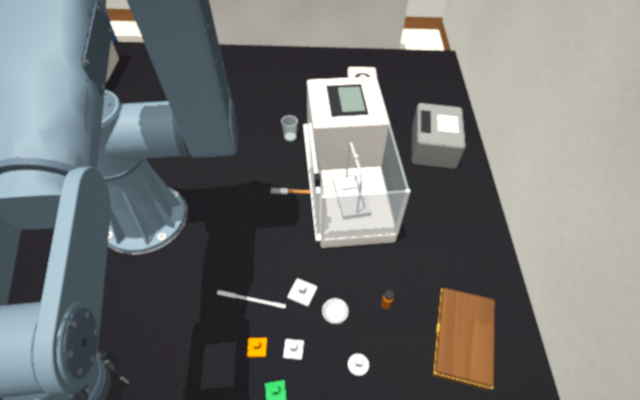

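Candidates for the weight in the top view: the white small square (404,225) fits the description. The others are the large square (364,222), the round one (411,184), and the orange (405,249) and green (431,234) look-alikes. Next I'll measure and check in a close crop.

```bash
cat >> h.py <<'E'
def cloud(n,D):
    K,V,_=cam(n); v,u=np.mgrid[0:400,0:640]; d=np.stack([(u-K[0,2])/K[0,0],-(v-K[1,2])/K[1,1],-np.ones(u.shape)],-1)*D[...,None]
    return (d-V[:3,3])@V[:3,:3]
def blob(n,im,u,v,z,r=14,th=None,up=8):
    """subpixel bright blob near (u,v): world polygon on plane z -> minAreaRect"""
    g=im.max(2)[v-r:v+r+1,u-r:u+r+1]; G=cv2.resize(g,None,fx=up,fy=up,interpolation=cv2.INTER_CUBIC)
    th=th or (int(np.percentile(g,97))+int(np.median(g)))//2
    c,_=cv2.findContours((G>th).astype(np.uint8),cv2.RETR_EXTERNAL,cv2.CHAIN_APPROX_NONE)
    s=np.array([cv2.pointPolygonTest(k,(up*(r+.5),up*(r+.5)),True) for k in c]); k=c[s.argmax()][:,0]
    px=(k+.5)/up-.5+[u-r,v-r]
    W=np.array([onplane(n,a,b,z)[:2] for a,b in px])*1000
    return px,W,cv2.minAreaRect(W.astype(np.float32)),cv2.contourArea(W.astype(np.float32))
E
python3 - <<'E'
from h import *
np.set_printoptions(precision=4,suppress=True)
d=np.load('pics/top.npz');im,D=d['im'],d['D'];P=cloud('top',D)
s=np.load('pics/scene.npz');ims=s['im'];Ps=cloud('scene',s['D'])
for nm,Q in(('top',P),('scene',Ps)):
    m=(abs(Q[...,2]-.22)<.006)&(Q[...,0]>.2)&(Q[...,0]<.75)&(abs(Q[...,1]-.2)<.35)
    n,l,st,_=cv2.connectedComponentsWithStats(cv2.morphologyEx(m.astype(np.uint8),cv2.MORPH_OPEN,np.ones((5,5))))
    k=1+st[1:,4].argmax(); v,u=np.nonzero(l==k)
    W=np.array([onplane(nm,a,b,.22)[:2] for a,b in zip(u,v)])*1000
    print(nm,'housing',st[k],Q[l==k][:,2].mean(),cv2.minAreaRect(W.astype(np.float32)),W.mean(0))
for n,i,u,v in(('top',im,404,225),('top',im,364,222),('top',im,411,184),('scene',ims,293,349),('scene',ims,302,291)):
    px,W,r,a=blob(n,i,u,v,.008); print(n,u,v,r,a,px.mean(0))
print('table z',np.median(P[230:240,440:470,2]))
# tab
print('tab depth pts',P[200:212,310:324,2].round(3))
a=cv2.resize(im[130:260,170:450],None,fx=2.8,fy=2.8,interpolation=cv2.INTER_CUBIC)
a=a[:360]
b=cv2.resize(ims[120:260,290:430],None,fx=2.8,fy=2.8,interpolation=cv2.INTER_CUBIC);c=cv2.resize(ims[270:400,230:370],None,fx=2.8,fy=2.8,interpolation=cv2.INTER_CUBIC)
o=np.zeros((600,800,3),np.uint8);o[:300,:784]=cv2.resize(a,(784,364))[:300]
b=b[:300];o[300:300+b.shape[0],:392]=b;c=c[:300];o[300:300+c.shape[0],400:792]=c
cv2.imwrite('pics/crop1.png',o[...,::-1])
E
```

```text
Traceback (most recent call last):
  File "h.py", line 10, in onplane
    o,d=ray(n,u,v); return o+d*(z-o[2])/d[2]
        ~~~^^^^^^^
  File "h.py", line 7, in ray
    K,V,_=cam(n); d=np.linalg.inv(K)@np.array([u,v,1.]); d=np.array([d[0],-d[1],-d[2]])
          ~~~^^^
  File "h.py", line 5, in cam
    m=eyes.camera_model(n); return np.array(m["camera_matrix"]),np.array(m["view"]),m
ValueError: time passes only in moves, steps and waits
```

```bash
python3 - <<'E'
t=open('h.py').read()
t=t.replace('def cam(n):','from functools import lru_cache\n@lru_cache\ndef cam(n):');open('h.py','w').write(t)
E
cat > m1.py <<'E'
from h import *
np.set_printoptions(precision=4,suppress=True)
d=np.load('pics/top.npz');im,D=d['im'],d['D'];P=cloud('top',D)
s=np.load('pics/scene.npz');ims=s['im'];Ps=cloud('scene',s['D'])
for nm,Q in(('top',P),('scene',Ps)):
    m=(abs(Q[...,2]-.22)<.006)&(Q[...,0]>.2)&(Q[...,0]<.75)&(abs(Q[...,1]-.2)<.35)
    n,l,st,_=cv2.connectedComponentsWithStats(cv2.morphologyEx(m.astype(np.uint8),cv2.MORPH_OPEN,np.ones((5,5))))
    k=1+st[1:,4].argmax(); v,u=np.nonzero(l==k)
    W=np.array([onplane(nm,a,b,.22)[:2] for a,b in zip(u,v)])*1000
    print(nm,'housing',st[k],Q[l==k][:,2].mean(),cv2.minAreaRect(W.astype(np.float32)),W.mean(0))
for n,i,u,v in(('top',im,404,225),('top',im,364,222),('top',im,411,184),('scene',ims,293,349),('scene',ims,302,291)):
    px,W,r,a=blob(n,i,u,v,.008); print(n,u,v,r,a,px.mean(0))
print('table z',np.median(P[230:240,440:470,2]))
print('tab depth pts',P[202:212,312:323,2].round(3))
a=cv2.resize(im[130:237,170:450],None,fx=2.8,fy=2.8,interpolation=cv2.INTER_CUBIC)
b=cv2.resize(ims[125:232,290:430],None,fx=2.8,fy=2.8,interpolation=cv2.INTER_CUBIC);c=cv2.resize(ims[280:387,230:370],None,fx=2.8,fy=2.8,interpolation=cv2.INTER_CUBIC)
cv2.imwrite('pics/crop1.png',np.vstack([a,np.hstack([b,c])])[...,::-1])
E
python3 m1.py
```

```text
top housing [ 177  150   74   75 4022] 0.2201105013971628 ((544.745361328125, 250.28004455566406), (198.30130004882812, 198.37889099121094), 6.715612411499023) [542.875  250.8913]
scene housing [ 308   78   80   51 3437] 0.2199816642584982 ((545.1255493164062, 243.78665161132812), (197.78945922851562, 199.0574493408203), 6.852632999420166) [545.1086 239.2845]
top 404 225 ((431.42926025390625, -351.6459045410156), (40.63844680786133, 41.41355514526367), 87.07209777832031) 1611.4230827302672 [404.3069 224.5088]
top 364 222 ((444.77117919921875, -212.4137420654297), (56.13903045654297, 56.64195251464844), 67.31370544433594) 3006.885854039807 [364.0337 221.6647]
top 411 184 ((575.5586547851562, -381.38507080078125), (44.20344924926758, 45.747867584228516), 86.96638488769531) 1619.9255747999996 [410.7011 183.1845]
scene 293 349 ((431.4396057128906, -353.1181335449219), (43.46748352050781, 43.14406967163086), 86.23480224609375) 1769.5251354826614 [293.128  348.7093]
scene 302 291 ((444.6872863769531, -214.14852905273438), (52.91164016723633, 52.99936294555664), 67.95787048339844) 2694.1432578184176 [301.9555 291.7162]
table z -0.0007782892444473979
tab depth pts [[0.05  0.045 0.049 0.05  0.048 0.047 0.051 0.05  0.046 0.05  0.048]
 [0.048 0.049 0.051 0.052 0.047 0.05  0.048 0.051 0.047 0.05  0.045]
 [0.047 0.049 0.053 0.051 0.053 0.047 0.049 0.052 0.05  0.047 0.047]
 [0.049 0.249 0.249 0.25  0.251 0.25  0.251 0.249 0.05  0.052 0.053]
 [0.053 0.251 0.248 0.248 0.247 0.248 0.25  0.251 0.049 0.05  0.221]
 [0.047 0.248 0.251 0.25  0.25  0.251 0.254 0.251 0.218 0.218 0.221]
 [0.219 0.249 0.252 0.25  0.249 0.25  0.249 0.253 0.223 0.217 0.218]
 [0.219 0.248 0.246 0.249 0.25  0.248 0.248 0.249 0.198 0.193 0.194]
 [0.211 0.228 0.238 0.236 0.23  0.226 0.223 0.177 0.169 0.167 0.163]
 [0.18  0.17  0.168 0.161 0.156 0.151 0.149 0.144 0.145 0.135 0.134]]
```

View pics/crop1.png

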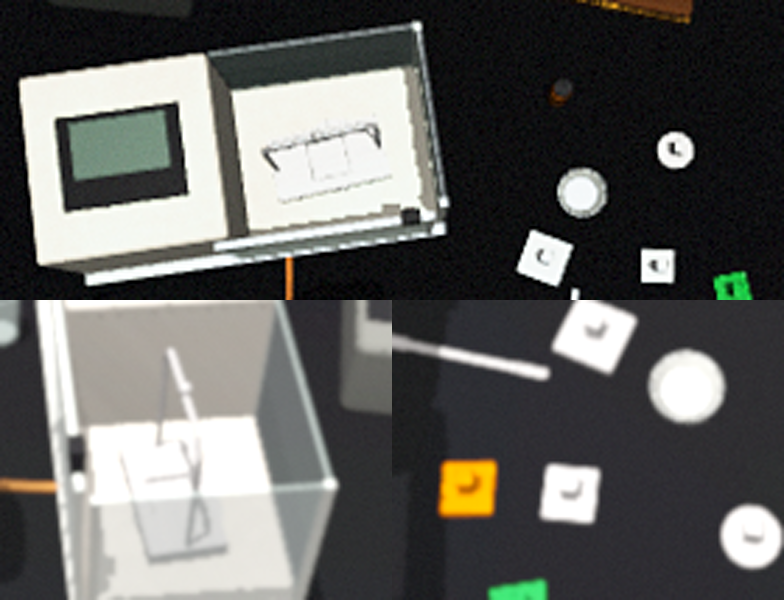

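Crop: the weight_square choice is confirmed (white, about 40 mm, top view pixel 404,225, knob on it). The stirrup, its arch and the recess are visible in the chamber, and the tab is at top view pixel (316,207). Now the stirrup base, bar and tab from depth.

```bash
cat > m2.py <<'E'
from h import *
np.set_printoptions(precision=4,suppress=True)
yaw=np.deg2rad(6.75);Rb=np.array([[np.cos(yaw),-np.sin(yaw)],[np.sin(yaw),np.cos(yaw)]]);ob=np.array([.570,.035])
for nm in('top','scene'):
    d=np.load(f'pics/{nm}.npz');Q=cloud(nm,d['D']);B=(Q[...,:2]-ob)@Rb; z=Q[...,2]
    inn=(abs(B[...,0])<.085)&(abs(B[...,1])<.1)
    for lab,m,h in(('base',inn&(z>.0625)&(z<.078),.069),('bar',inn&(z>.195)&(z<.225),.212),('tab',(z>.235)&(z<.265)&(abs(B[...,0]+.107)<.03)&(abs(B[...,1]+.09)<.04),.25)):
        if lab=='base': m=cv2.medianBlur(m.astype(np.uint8),3)>0
        v,u=np.nonzero(m)
        if len(u)<5: print(nm,lab,len(u));continue
        W=np.array([onplane(nm,a,b,h)[:2] for a,b in zip(u,v)]); b=(W-ob)@Rb*1000
        r=cv2.minAreaRect((W*1000).astype(np.float32))
        print(nm,lab,len(u),'zmed',np.median(z[m]),'rect',r,'balframe mean',b.mean(0),b.min(0),b.max(0),'px',u.min(),u.max(),v.min(),v.max())
        if lab=='bar':
            M=(Q[m]); vx=cv2.fitLine(M[:,:2].astype(np.float32),cv2.DIST_HUBER,0,.01,.01).ravel();print('  bar line',vx,np.degrees(np.arctan2(-vx[0],vx[1])),'mean',M.mean(0))
E
python3 m2.py
```

```text
top base 726 zmed 0.06767940723080904 rect ((564.4095458984375, 47.905120849609375), (76.85445404052734, 135.7809600830078), 11.951165199279785) balframe mean [-8.4288 14.1278] [-46.3743 -55.2973] [38.4558 80.7935] px 266 308 172 201
top bar 92 zmed 0.21094691127836968 rect ((564.95068359375, 46.65629577636719), (9.797147750854492, 124.79076385498047), 12.524612426757812) balframe mean [-4.0838 11.7421] [-14.7959 -50.1094] [ 3.1734 73.7549] px 263 304 174 185
  bar line [ 0.2098 -0.9777  0.5666  0.0378] -167.8898 mean [0.5648 0.0463 0.2106]
top tab 37 zmed 0.24936171544441366 rect ((472.0726318359375, -47.48857879638672), (16.9460506439209, 14.19235610961914), 88.55553436279297) balframe mean [-105.9657  -70.3163] [-113.5658  -79.8046] [-98.7127 -61.4235] px 313 319 205 210
scene base 447 zmed 0.06792198604571872 rect ((558.0538330078125, 77.10162353515625), (76.9471664428711, 70.64232635498047), 11.009778022766113) balframe mean [-9.2651 46.8267] [-46.436   10.5297] [33.6052 79.7406] px 333 364 174 194
scene bar 105 zmed 0.21062029729320272 rect ((567.7332153320312, 33.21335983276367), (13.380902290344238, 122.60709381103516), 12.775945663452148) balframe mean [-3.4918 -1.9938] [-14.9314 -62.9347] [ 2.9644 59.4479] px 348 361 143 180
  bar line [ 0.2166 -0.9763  0.5677  0.0301] -167.48819 mean [0.567  0.0342 0.2102]
scene tab 69 zmed 0.2486049225610801 rect ((475.0093994140625, -57.465553283691406), (13.272089958190918, 29.17919158935547), 1.6752293109893799) balframe mean [-105.7222  -80.7045] [-112.8486  -95.5321] [-98.5996 -65.6018] px 314 320 173 183
```

Request:
arm_command(plan=[[0,0,0,-50,0],[0,0,0,-100,0],[0,0,0,-150,0],[0,0,0,-200,0]])

```text
clock: 0.5
tool_pos: [0.191, -0.5415, 0.4004]
orientation: [0.986, 0.169, 0.0, -0.001]
force: [0.4, -1.9, 0.7]
width: 0.0855
```

Stirrup: measured yaw about 12.2°, centre about (564,48). Base and bar match the given sizes. Tab: (472,-47), which suggests the door starts about 20 mm open. Moving to the tab with shut fingers to push it.

Request:
arm_command(plan=[[255,38,-30,0,-0.12],[255,76,-60,0,-0.24],[255,114,-90,0,-0.36],[255,152,-120,0,-0.48],[255,190,-150,0,-0.6],[255,228,-180,0,-0.72],[255,266,-210,0,-0.84],[255,304,-240,0,-0.96]])

```text
clock: 1.3
tool_pos: [0.3985, -0.2122, 0.4009]
orientation: [0.795, 0.607, 0.001, -0.001]
force: [0.8, -0.8, 0.6]
width: 0.0002
```

```bash
cat >> h.py <<'E'
def go(t,yaw=None):
    s=observe(); r=R.from_quat(s['orientation']); X=r.as_matrix(); d=X.T@(np.array(t)-s['tool_pos']*1000)
    a=np.degrees(np.arctan2(X[1,0],X[0,0])); tilt=np.degrees(np.arccos(-X[2,2])); az=np.degrees(np.arctan2(X[1,2],X[0,2]))
    turn=None if yaw is None else np.deg2rad((a-yaw+180)%360-180)
    print('pos',(s['tool_pos']*1000).round(1),'q',s['q'].round(3),'t',s['clock'],'F',s['force'].round(1),'w',round(s['width'],4))
    print('xyaw %.2f tilt %.2f az %.1f'%(a,tilt,az),'shift',d.round(1),'turn',turn)
E
python3 -c "
from h import *
go([476,-86,300],96.75)"
```

```text
pos [ 398.5 -212.2  400.9] q [-0.755 -0.196  1.586  0.002  1.753 -0.487] t 1.3 F [ 0.8 -0.8  0.6] w 0.0002
xyaw 74.68 tilt 0.14 az 97.3 shift [142.   41.5 101.2] turn -0.3851964116571767
```

Request:
arm_command(plan=[[255,36,10,0,-0.1],[255,72,20,20,-0.2],[255,108,30,60,-0.3],[255,142,41.5,101,-0.385],[255,142,41.5,135,-0.385],[255,142,41.5,169,-0.385],[255,142,41.5,169,-0.385]])

```text
clock: 2.0
tool_pos: [0.4725, -0.0838, 0.2268]
orientation: [0.664, 0.748, -0.001, -0.006]
force: [-0.0, -0.1, -0.5]
width: 0.0002
```

```bash
python3 -c "
from h import *
go([453,113,232],96.75)
im,D=snap('scene');im2,D=snap('top')
cv2.imwrite('pics/c2.png',np.hstack([cv2.resize(im[100:240,270:410],(400,400)),cv2.resize(im2[130:240,250:360],(400,400))])[...,::-1])"
```

```text
pos [472.5 -83.8 226.8] q [-0.425 -0.051  1.797  0.002  1.408 -0.544] t 2.0 F [-0.  -0.1 -0.5] w 0.0002
xyaw 96.80 tilt 0.70 az 146.0 shift [197.7   3.9  -3.6] turn 0.0008290680600511927
```

View pics/c2.png

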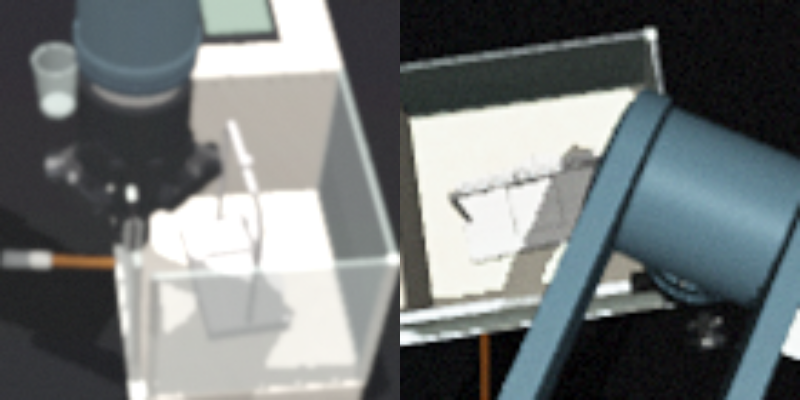

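The fingers are at the door's top edge (left crop, 130,225), beside the tab, with no contact yet. Pushing it open.

Request:
arm_command(plan=[[255,15,4,-4,0],[255,45,4,-4,0],[255,80,4,-4,0],[255,115,4,-4,0],[255,150,4,-4,0],[255,180,4,-4,0],[255,198,4,-4,0],[255,198,4,-4,0]])

```text
clock: 2.9
tool_pos: [0.4579, 0.1128, 0.2403]
orientation: [0.663, 0.748, 0.002, 0.0]
force: [-0.0, -0.9, -0.6]
width: 0.0003
```

```bash
python3 -c "
from h import *
go([460,75,330],96.75)
im,D=snap('scene');cv2.imwrite('pics/c3.png',cv2.resize(im[60:250,250:420],(510,570))[...,::-1])
Q=cloud('scene',D);z=Q[...,2];yaw=np.deg2rad(6.75);c,s=np.cos(yaw),np.sin(yaw);B=(Q[...,:2]-[.57,.035])@np.array([[c,-s],[s,c]])
m=(z>.225)&(z<.26)&(abs(B[...,0]+.107)<.012);print(m.sum(),(B[m]*1000).min(0),(B[m]*1000).max(0),np.median(B[m],0))"
```

```text
pos [457.9 112.8 240.3] q [-0.014 -0.095  1.811  0.003  1.422 -0.134] t 2.9 F [-0.  -0.9 -0.6] w 0.0003
xyaw 96.87 tilt 0.29 az 41.1 shift [-37.5  -2.1 -89.8] turn 0.0020804117291811407
91 [-112.04981487  -85.45287162] [-98.08501307 -64.08263625] [-0.10525222 -0.08178654]
```

View pics/c3.png

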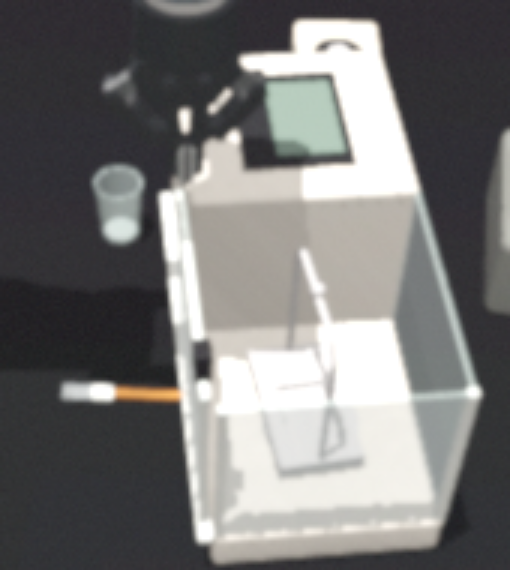

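The tab has not moved (crop 203,355): the fingers passed over it, ending at z 240 rather than 231. I'll go back, settle lower and push more slowly.

Request:
arm_command(plan=[[255,0,0,-40,0],[255,-45,-2,-50,0],[255,-95,-3,-50,0],[255,-145,-4,-50,0],[255,-190,-5,-50,0],[255,-205,-5,-50,0],[255,-205,-5,-20,0],[255,-205,-5,0,0]])

```text
clock: 3.75
tool_pos: [0.4775, -0.0943, 0.2395]
orientation: [0.665, 0.747, 0.002, 0.001]
force: [-0.7, -0.3, 0.1]
width: 0.0001
```

Request:
arm_command(plan=[[255,0,0,0,0],[255,0,0,0,0],[255,0,0,0,0]])

```text
clock: 4.05
tool_pos: [0.4784, -0.0949, 0.2415]
orientation: [0.665, 0.747, 0.003, 0.002]
force: [0.5, -0.2, -0.7]
width: 0.0
```

```bash
python3 -c "
from h import *
go([475,-88,228],96.75)
im,D=snap('scene');print(proj('scene',observe()['tool_pos']),proj('scene',[.472,-.0475,.25]))
cv2.imwrite('pics/c4.png',cv2.resize(im[100:240,270:410],(560,560),interpolation=cv2.INTER_CUBIC)[...,::-1])"
```

```text
pos [478.4 -94.9 241.5] q [-0.442 -0.059  1.775  0.004  1.42  -0.559] t 4.05 F [ 0.5 -0.2 -0.7] w 0.0
xyaw 96.64 tilt 0.41 az 5.8 shift [ 7.2 -2.7 13.5] turn -0.0019032144208473325
[318.10172316 193.57782398] [315.76062274 174.52041125]
```

View pics/c4.png

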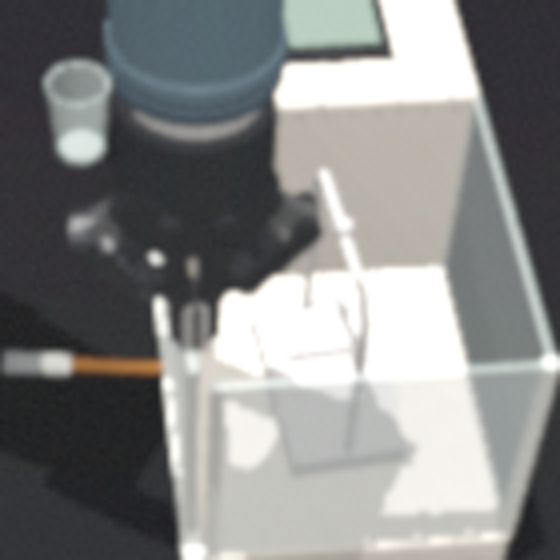

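```bash
python3 -c "
from h import *
np.set_printoptions(precision=0,suppress=True,linewidth=200)
d=np.load('pics/scene.npz');Q=cloud('scene',d['D'])*1000
for v in range(160,206,2): print(v,' '.join('%4d/%4d/%4d'%tuple(Q[v,u]) for u in range(308,330,3)))
"
```

```text
160  457/-108/ 361  463/-117/ 372  469/-116/ 370  475/-108/ 362  480/-107/ 361  486/-113/ 368  492/-113/ 368  498/-105/ 360
162  457/-109/ 357  463/-116/ 365  469/-114/ 363  475/-107/ 355  480/-106/ 354  486/-110/ 359  492/-111/ 360  498/-103/ 352
164  445/ 166/  49  463/-114/ 357  469/-112/ 355  475/-106/ 348  481/-106/ 349  486/-111/ 354  492/-109/ 353  499/ -90/ 332
166  456/ -91/ 325  463/-114/ 351  469/-113/ 350  471/ 139/  72  481/-101/ 338  487/-111/ 348  492/-111/ 349  499/ -92/ 328
168  457/ -98/ 327  463/-112/ 343  469/-115/ 347  472/ 138/  64  481/-102/ 333  487/-110/ 342  493/-109/ 341  499/ -97/ 328
170  457/-103/ 327  463/-114/ 339  469/-113/ 338  475/ -87/ 310  481/-106/ 331  487/-106/ 331  493/-105/ 330  499/-101/ 327
172  457/-106/ 325  463/-108/ 327  469/-108/ 327  475/-100/ 318  481/-106/ 325  487/-106/ 325  493/-100/ 319  499/-103/ 323
174  457/-110/ 322  463/-104/ 316  469/-107/ 320  475/-106/ 318  481/-107/ 320  487/-107/ 321  493/ -99/ 312  506/ 130/  49
176  445/ 166/  -2  462/ -92/ 296  469/-107/ 314  475/-107/ 313  481/-108/ 315  487/-108/ 315  498/ 124/  48
[... 1051 characters left out ...]
/ 143  475/ -73/ 213  482/  55/  51  490/  57/  49  498/  58/  48  507/  57/  49
196  447/  89/  -1  458/  48/  50  467/ -18/ 135  475/ -76/ 209  482/  52/  46  489/ -83/ 218  496/ -81/ 217  502/ -83/ 219
198  448/  79/   1  458/  43/  48  467/ -20/ 129  475/ -74/ 199  482/  45/  46  489/ -88/ 217  496/ -86/ 216  502/ -84/ 213
200  448/  75/  -2  458/  38/  45  467/ -18/ 119  476/ -74/ 192  482/  38/  46  489/ -87/ 209  496/ -85/ 206  503/ -87/ 209
202  448/  68/  -2  457/  65/   1  467/ -21/ 115  476/ -75/ 186  483/  30/  48  489/ -89/ 204  496/ -87/ 202  503/ -85/ 199
204  449/  59/   0  457/  61/  -2  467/ -19/ 104  476/ -76/ 180  483/  23/  47  489/ -87/ 194  496/ -86/ 193  503/ -84/ 192
```

Depth shows the fingertips ending at z of about 278, while the reported TCP is 241.5, so the tips stand about 37 mm higher than reported. That explains the miss. The pane's leading edge gives a door opening of about 18 mm. I'll lower carefully and watch the force.

Request:
arm_command(plan=[[255,0,-8,10,0],[255,0,-8,20,0],[255,0,-8,25,0],[255,0,-8,30,0],[255,0,-8,35,0],[255,0,-8,38,0],[255,0,-8,38,0]])

```text
clock: 4.8
tool_pos: [0.4705, -0.0955, 0.2028]
orientation: [0.665, 0.747, 0.003, 0.002]
force: [-0.1, -0.6, 0.3]
width: 0.0003
```

```bash
python3 -c "
from h import *
go([475,-88,200],96.75)
im,D=snap('scene');Q=cloud('scene',D)*1000;t=observe()['tool_pos']*1000
m=(abs(Q[...,0]-t[0])<8)&(Q[...,1]<t[1]-5)&(Q[...,1]>t[1]-20)&(Q[...,2]>150);print(np.sort(Q[m][:,2])[:12])"
```

```text
pos [470.5 -95.5 202.8] q [-0.451 -0.044  1.839  0.004  1.341 -0.568] t 4.8 F [-0.1 -0.6  0.3] w 0.0003
xyaw 96.66 tilt 0.37 az 9.5 shift [6.9 5.3 2.8] turn -0.0015671774747933397
[234.04060095 234.79482089 235.19903542 236.88951253 237.10600781
 238.49327215 238.77286396 240.18268752 241.24345331 241.99864515
 243.05369612 243.28275882]
```

Request:
arm_command(plan=[[255,15,3,0,0],[255,35,3,0,0],[255,65,3,0,0],[255,95,3,0,0],[255,125,3,0,0],[255,155,3,0,0],[255,180,3,0,0],[255,205,3,0,0]])

```text
clock: 5.65
tool_pos: [0.45, 0.109, 0.2037]
orientation: [0.665, 0.747, 0.002, 0.003]
force: [0.3, -2.6, -0.4]
width: 0.0001
```

Request:
arm_command(plan=[[255,2,0,0,0],[255,0,0,0,0],[255,-15,0,0,0],[255,-15,0,-50,0],[255,-15,0,-100,0],[255,-15,0,-150,0]])

```text
clock: 6.25
tool_pos: [0.4504, 0.0926, 0.3555]
orientation: [0.665, 0.746, 0.002, 0.003]
force: [1.3, -0.3, 0.0]
width: -0.0001
```

```bash
python3 -c "
from h import *
go([431,-352,250],-3.3)
im,D=snap('scene');Q=cloud('scene',D);z=Q[...,2];yaw=np.deg2rad(6.75);c,s=np.cos(yaw),np.sin(yaw);B=(Q[...,:2]-[.57,.035])@np.array([[c,-s],[s,c]])*1000
m=(z>.235)&(z<.26)&(abs(B[...,0]+106)<10);print(m.sum(),B[m].min(0),B[m].max(0))
m=(z>.1)&(z<.2)&(abs(B[...,0]+106)<10);print(m.sum(),np.percentile(B[m],[2,20,50],axis=0))"
```

```text
pos [450.4  92.6 355.5] q [-0.056 -0.179  1.66  -0.     1.654 -0.171] t 6.25 F [ 1.3 -0.3  0. ] w -0.0001
xyaw 96.57 tilt 0.42 az -5.0 shift [-439.3  -70.9  105.6] turn 1.7430250434473236
53 [-112.57225869  101.46924417] [-98.78893946 123.49173141]
288 [[-109.03098194 -113.5779222 ]
 [-108.26580885   90.48505726]
 [-106.99658777  124.90655019]]
```

Door is open about 0.20 m (tab at balance y 101..123). Now to the weight, first with the tool vertical, to turn it into line with the recess.

Request:
arm_command(plan=[[0,-45,-5,0,0.14],[0,-90,-14,0,0.28],[0,-138,-22,0,0.42],[0,-186,-30,0,0.56],[0,-234,-38,0,0.7],[0,-282,-46,0,0.84],[0,-330,-54,0,0.98],[0,-378,-62,0,1.12]])

```text
clock: 7.1
tool_pos: [0.4341, -0.2935, 0.3653]
orientation: [0.961, 0.275, 0.01, 0.004]
force: [1.0, 0.2, 0.5]
width: 0.0851
```

```bash
python3 -c "
from h import *
go([431,-352,150],-3.3)"
```

```text
pos [ 434.1 -293.5  365.3] q [-0.831 -0.038  1.512  0.015  1.651  0.183] t 7.1 F [1.  0.2 0.5] w 0.0851
xyaw 31.98 tilt 1.25 az -5.7 shift [-37.3  45.1 215.3] turn 0.6157038422508683
```

Request:
arm_command(plan=[[0,-8,10,20,0.12],[0,-20,25,60,0.24],[0,-30,38,105,0.36],[0,-37,45,150,0.48],[0,-37,45,195,0.6],[0,-37,45,215,0.616],[0,-37,45,215,0.616]])

```text
clock: 7.8
tool_pos: [0.4284, -0.3506, 0.1461]
orientation: [1.0, -0.03, 0.008, -0.002]
force: [0.5, 0.5, -0.4]
width: 0.0854
```

```bash
python3 -c "
from h import *
go([431,-352,-22],-3.3)
snap('top','t5.png');im,D=snap('scene');Q=cloud('scene',D)*1000;t=observe()['tool_pos']*1000
m=(abs(Q[...,0]-t[0])<60)&(abs(Q[...,1]-t[1])<60)&(Q[...,2]>60)
for lo in range(150,260,10):
  k=m&(Q[...,2]>=lo)&(Q[...,2]<lo+10); print(lo,k.sum(),Q[k].min(0).round() if k.any() else '',Q[k].max(0).round() if k.any() else '')
cv2.imwrite('pics/c5.png',cv2.resize(im[230:400,200:400],(800,600),interpolation=cv2.INTER_CUBIC)[...,::-1])"
```

```text
pos [ 428.4 -350.6  146.1] q [-0.91   0.18   1.722  0.016  1.233  0.715] t 7.8 F [ 0.5  0.5 -0.4] w 0.0854
xyaw -3.43 tilt 0.98 az 12.5 shift [ -0.    2.  168.1] turn -0.0021858972309154786
150 0  
160 0  
170 0  
180 0  
190 0  
200 5 [ 433. -403.  200.] [ 436. -402.  208.]
210 5 [ 434. -404.  213.] [ 436. -400.  220.]
220 0  
230 3 [ 436. -410.  236.] [ 436. -398.  240.]
240 14 [ 434. -408.  240.] [ 437. -395.  248.]
250 53 [ 408. -403.  250.] [ 442. -383.  260.]
```

View pics/c5.png

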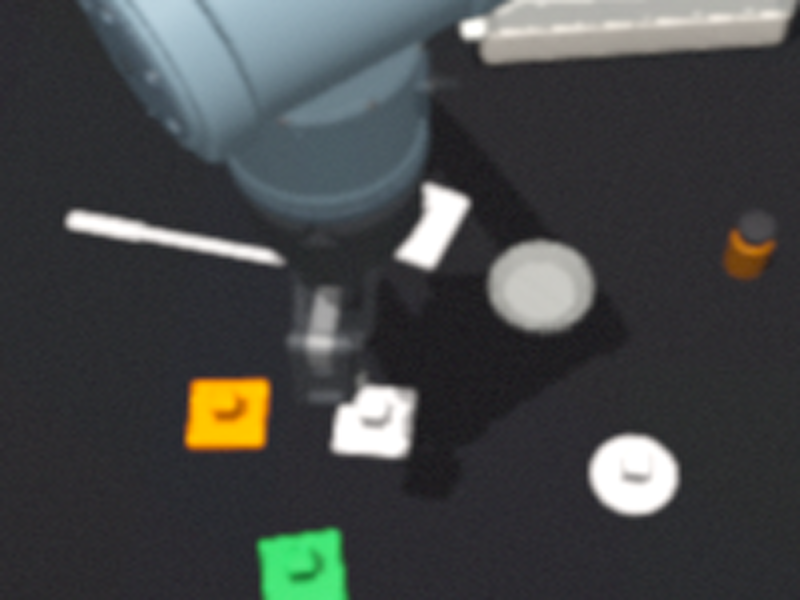

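Crop: the open fingers (320,340) line up with the white 40 mm square (375,420). Lowest finger point is at z about 200 for a reported 146, so about 54 mm open, consistent with 37–40 mm shut plus the 13 mm swing.

Request:
arm_command(plan=[[120,0,2,40,0],[120,0,2,80,0],[120,0,2,115,0],[120,0,2,140,0],[120,0,2,155,0],[120,0,2,163,0],[120,0,2,166,0],[120,0,2,166,0]])

```text
clock: 8.7
tool_pos: [0.4351, -0.3562, -0.0139]
orientation: [1.0, -0.029, 0.012, 0.002]
force: [-0.4, -0.4, 0.0]
width: 0.0456
```

Request:
arm_command(plan=[[255,0,0,0,0],[255,0,0,0,0],[255,0,0,0,0],[255,0,0,0,0],[255,0,0,0,0]])

```text
clock: 9.2
tool_pos: [0.4359, -0.3571, -0.0124]
orientation: [0.999, -0.029, 0.012, 0.003]
force: [-0.6, 1.2, 6.5]
width: 0.0123
```

```bash
python3 -c "
from h import *
go([431,-352,-15],12.2)"
```

```text
pos [ 435.9 -357.1  -12.4] q [-0.907  0.424  1.784  0.02   0.914  0.71 ] t 9.2 F [-0.6  1.2  6.5] w 0.0123
xyaw -3.32 tilt 1.45 az -13.7 shift [-5.2 -4.8  2.4] turn -0.2708918189358796
```

Knob gripped (12.3 mm). Lifting slightly, turning +15.5° to the recess's yaw, setting it down and releasing.

Request:
arm_command(plan=[[255,0,0,-8,0],[255,0,0,-8,-0.13],[255,0,0,-8,-0.271],[255,0,0,-8,-0.271],[255,0,0,-8,-0.271],[255,0,0,-4,-0.271],[255,0,0,0,-0.271],[255,0,0,0,-0.271]])

```text
clock: 10.0
tool_pos: [0.4359, -0.3572, -0.0124]
orientation: [0.994, 0.106, 0.012, 0.004]
force: [-1.0, 0.6, 3.1]
width: 0.0121
```

Request:
arm_command(plan=[[180,0,0,0,0],[150,0,0,0,0],[100,0,0,0,0],[60,0,0,-20,0],[0,0,0,-60,0],[0,0,0,-110,0],[0,0,0,-160,0],[0,0,0,-210,0]])

```text
clock: 10.8
tool_pos: [0.4304, -0.3556, 0.1994]
orientation: [0.994, 0.106, 0.012, 0.004]
force: [0.5, -1.6, 0.4]
width: 0.0858
```

```bash
python3 -c "
from h import *
go([600,180,400],12.2)"
```

```text
pos [ 430.4 -355.6  199.4] q [-0.913  0.126  1.67   0.016  1.326  0.442] t 10.8 F [ 0.5 -1.6  0.4] w 0.0858
xyaw 12.13 tilt 1.44 az -13.5 shift [ 282.8 -485.9 -199.5] turn -0.001284163205869495
```

Request:
arm_command(plan=[[0,15,-20,-40,0],[0,35,-60,-80,0],[0,58,-100,-115,0],[0,80,-142,-130,0],[0,103,-184,-140,0],[0,126,-226,-150,0],[0,149,-268,-160,0],[0,172,-310,-170,0]])

```text
clock: 11.6
tool_pos: [0.5261, -0.0249, 0.368]
orientation: [0.994, 0.105, 0.012, 0.004]
force: [1.0, -0.9, 1.1]
width: 0.0855
```

```bash
python3 -c "
from h import *
go([750,250,420],12.2)
im,D=snap('top')
np.savez('pics/w.npz',im=im,D=D)
for th in (None,):
  px,W,r,a=blob('top',im,404,225,.008); print(r,a,px.mean(0))
im,D=snap('scene');px,W,r,a=blob('scene',im,293,349,.008); print(r,a,px.mean(0))"
```

```text
pos [526.1 -24.9 368. ] q [-2.730e-01 -3.700e-02  1.506e+00  1.000e-03  1.647e+00  1.086e+00] t 11.6 F [ 1.  -0.9  1.1] w 0.0855
xyaw 12.10 tilt 1.48 az -13.6 shift [ 277.7 -221.3  -48. ] turn -0.0016790822523111216
((431.28643798828125, -357.0859680175781), (42.62336349487305, 42.452064514160156), 11.894145011901855) 1670.9098318167962 [405.96115819 224.57838983]
((431.2843933105469, -358.75726318359375), (43.30686950683594, 43.52960968017578), 12.158726692199707) 1775.8332865289412 [292.83425844 351.30162078]
```

Weight now at (431.3,-357.5) with yaw about 12.0°, in line with the recess. The rows command no tilt, so I'll see what the arm does with the tool at the edge of its reach on the 12° heading.

Request:
arm_command(plan=[[255,34,-28,-8,0],[255,68,-56,-16,0],[255,102,-84,-24,0],[255,136,-112,-32,0],[255,170,-140,-40,0],[255,204,-168,-48,0],[255,240,-195,-48,0],[255,278,-221,-48,0]])

```text
clock: 12.5
tool_pos: [0.7503, 0.2553, 0.4226]
orientation: [0.994, 0.109, 0.014, 0.004]
force: [0.4, -0.6, 1.7]
width: -0.0
```

Request:
arm_command(plan=[[255,50,0,0,0],[255,100,0,0,0],[255,150,0,0,0],[255,200,0,0,0],[255,250,0,0,0],[255,300,0,0,0],[255,350,0,0,0],[255,400,0,0,0]])

```text
clock: 13.3
tool_pos: [0.8437, 0.2603, 0.3494]
orientation: [0.993, 0.109, 0.035, 0.0]
force: [1.7, -0.3, 0.3]
width: 0.0
```

```bash
python3 -c "
from h import *
go([750,250,420],12.2)"
```

```text
pos [843.7 260.3 349.4] q [ 0.167  0.893  0.299 -0.004  1.881  1.518] t 13.3 F [ 1.7 -0.3  0.3] w 0.0
xyaw 12.52 tilt 3.97 az 6.1 shift [-88.6  -9.7 -77. ] turn 0.005544416585089959
```

Request:
arm_command(plan=[[255,2000,0,-100,0],[255,2000,0,-100,0],[255,2000,0,-100,0],[255,2000,0,-100,0]])

```text
clock: 13.7
tool_pos: [0.88, 0.256, 0.3032]
orientation: [0.993, 0.109, 0.054, -0.003]
force: [0.6, 0.5, -0.5]
width: 0.0003
```

```bash
python3 -c "
from h import *
go([750,250,420],12.2)"
```

```text
pos [880.  256.  303.2] q [0.153 0.948 0.299 0.002 1.786 1.506] t 13.7 F [ 0.6  0.5 -0.5] w 0.0003
xyaw 12.53 tilt 6.20 az 9.9 shift [-114.8  -21.7 -130.1] turn 0.0056886575749941545
```

Out-of-reach requests tilt the tool outward a little each call (now 6.2° at azimuth 9.9°), and the next call starts from the measured tilt. Going high, joint 5's upper stop should force a larger outward tilt, so I'll try that.

Request:
arm_command(plan=[[255,-10,0,-50,0],[255,-30,0,-100,0],[255,-60,0,-150,0],[255,-90,0,-200,0],[255,-130,0,-250,0],[255,-170,0,-300,0],[255,-210,0,-345,0],[255,-250,0,-390,0]])

```text
clock: 14.5
tool_pos: [0.6431, 0.2051, 0.6187]
orientation: [0.993, 0.109, 0.054, -0.003]
force: [-0.9, 0.5, 0.5]
width: -0.0
```

Request:
arm_command(plan=[[255,0,0,-50,0],[255,0,0,-100,0],[255,0,0,-150,0],[255,0,0,-200,0],[255,0,0,-250,0],[255,0,0,-300,0],[255,0,0,-350,0],[255,0,0,-400,0]])

```text
clock: 15.3
tool_pos: [0.5291, 0.1716, 0.7578]
orientation: [0.992, 0.109, 0.067, -0.006]
force: [0.6, 0.4, 0.3]
width: 0.0001
```

```bash
python3 -c "
from h import *
go([600,220,500],12.2)"
```

```text
pos [529.1 171.6 757.8] q [0.091 0.307 0.299 0.021 2.402 1.46 ] t 15.3 F [0.6 0.4 0.3] w 0.0001
xyaw 12.53 tilt 7.67 az 11.3 shift [ 44.6 -32.6 266. ] turn 0.005778088551538712
```

Request:
arm_command(plan=[[255,-20,-10,-50,0],[255,-40,-20,-100,0],[255,-60,-30,-150,0],[255,-80,-40,-200,0],[255,-100,-45,-250,0],[255,-120,-50,-300,0],[255,-120,-50,-350,0],[255,-120,-50,-400,0]])

```text
clock: 16.1
tool_pos: [0.3391, 0.1591, 0.8517]
orientation: [0.991, 0.109, 0.076, -0.009]
force: [0.3, 0.1, -0.2]
width: -0.0003
```

```bash
python3 -c "
from h import *
go([600,220,500],12.2)"
```

```text
pos [339.1 159.1 851.7] q [0.101 0.075 0.299 0.037 2.616 1.486] t 16.1 F [ 0.3  0.1 -0.2] w -0.0003
xyaw 12.54 tilt 8.75 az 12.7 shift [211.2  -2.6 388.4] turn 0.005867685202641522
```

Request:
arm_command(plan=[[255,-50,-5,-30,0],[255,-100,-10,-60,0],[255,-150,-15,-90,0],[255,-200,-20,-120,0],[255,-250,-25,-150,0],[255,-300,-30,-180,0],[255,-350,-35,-210,0],[255,-400,-40,-240,0]])

```text
clock: 16.9
tool_pos: [0.2081, 0.2365, 0.879]
orientation: [0.987, 0.108, 0.115, -0.013]
force: [0.5, -0.2, -0.4]
width: -0.0002
```

```bash
python3 -c "
from h import *
go([600,220,500],12.2)"
```

```text
pos [208.1 236.5 879. ] q [ 0.554 -0.009  0.299 -0.152  2.626  1.766] t 16.9 F [ 0.5 -0.2 -0.4] w -0.0002
xyaw 12.50 tilt 13.31 az 12.9 shift [281.7 101.6 456. ] turn 0.005163924921706449
```

Request:
arm_command(plan=[[255,-50,15,-20,0],[255,-100,30,-40,0],[255,-150,50,-60,0],[255,-200,60,-80,0],[255,-250,65,-100,0],[255,-300,65,-120,0],[255,-350,65,-140,0],[255,-400,65,-160,0]])

```text
clock: 17.7
tool_pos: [-0.0319, 0.1473, 0.8351]
orientation: [0.986, 0.109, 0.125, -0.029]
force: [0.9, 0.7, 0.5]
width: 0.0001
```

```bash
python3 -c "
from h import *
go([600,220,500],12.2)"
```

```text
pos [-31.9 147.3 835.1] q [ 1.555 -0.348  0.718 -0.505  2.626  2.446] t 17.7 F [0.9 0.7 0.5] w 0.0001
xyaw 12.41 tilt 14.72 az 19.3 shift [527.7  79.5 481.7] turn 0.003691798333387767
```

Request:
arm_command(plan=[[255,38,6,24,0],[255,77,12,48,0],[255,116,18,72,0],[255,155,24,96,0],[255,194,30,120,0],[255,233,35,144,0],[255,272,40,170,0],[255,310,46,192,0]])

```text
clock: 18.5
tool_pos: [0.1862, 0.1707, 0.7669]
orientation: [0.986, 0.107, 0.126, -0.029]
force: [0.2, 1.9, -0.3]
width: 0.0003
```

Request:
arm_command(plan=[[255,42,6,20,0],[255,84,12,40,0],[255,126,18,60,0],[255,168,24,80,0],[255,210,30,100,0],[255,252,35,120,0],[255,294,40,140,0],[255,336,46,160,0]])

```text
clock: 19.3
tool_pos: [0.5544, 0.2074, 0.695]
orientation: [0.986, 0.107, 0.125, -0.029]
force: [0.6, 0.1, 1.0]
width: -0.0001
```

Request:
arm_command(plan=[[255,100,0,-50,0],[255,200,0,-100,0],[255,300,0,-150,0],[255,400,0,-200,0],[255,500,0,-250,0],[255,600,0,-300,0],[255,700,0,-350,0],[255,800,0,-400,0]])

```text
clock: 20.1
tool_pos: [0.6568, 0.209, 0.7145]
orientation: [0.983, 0.107, 0.144, -0.032]
force: [-0.1, 0.4, -0.5]
width: 0.0001
```

```bash
python3 -c "
from h import *
go([600,220,500],12.2)"
```

```text
pos [656.8 209.  714.5] q [0.102 0.412 0.298 0.078 2.143 1.509] t 20.1 F [-0.1  0.4 -0.5] w 0.0001
xyaw 12.08 tilt 16.94 az 18.8 shift [-113.   -16.2  190.6] turn -0.0021676508082775457
```

Request:
arm_command(plan=[[255,500,0,-250,0],[255,500,0,-250,0],[255,500,0,-250,0],[255,500,0,-250,0],[255,500,0,-250,0],[255,500,0,-250,0],[255,500,0,-250,0],[255,500,0,-250,0]])

```text
clock: 20.9
tool_pos: [0.6991, 0.2007, 0.697]
orientation: [0.98, 0.106, 0.162, -0.035]
force: [-0.7, 0.4, -0.4]
width: 0.0002
```

Request:
arm_command(plan=[[255,2000,0,0,0],[255,2000,0,0,0],[255,2000,0,0,0],[255,2000,0,0,0],[255,2000,0,0,0],[255,2000,0,0,0],[255,2000,0,0,0],[255,2000,0,0,0]])

```text
clock: 21.7
tool_pos: [0.8215, 0.2161, 0.5907]
orientation: [0.977, 0.106, 0.181, -0.038]
force: [-0.2, -0.9, 0.0]
width: -0.0002
```

```bash
python3 -c "
from h import *
go([600,220,500],12.2)"
```

```text
pos [821.5 216.1 590.7] q [0.083 0.616 0.299 0.088 1.864 1.479] t 21.7 F [-0.2 -0.9  0. ] w -0.0002
xyaw 11.91 tilt 21.27 az 18.1 shift [-234.1  -49.3    8.6] turn -0.005097609594529905
```

About 2.2° per call regardless of rows. Repeating with short calls, moved a bit to the right to correct the azimuth.

Request:
arm_command(plan=[[255,500,50,-100,0],[255,500,100,-100,0],[255,500,140,-100,0],[255,500,140,-100,0]])

```text
clock: 22.1
tool_pos: [0.8546, 0.1814, 0.582]
orientation: [0.973, 0.105, 0.2, -0.04]
force: [0.0, -0.2, 0.2]
width: 0.0
```

Request:
arm_command(plan=[[255,1000,0,-200,0],[255,1000,0,-200,0],[255,1000,0,-200,0]])

```text
clock: 22.4
tool_pos: [0.8717, 0.1858, 0.5828]
orientation: [0.969, 0.103, 0.221, -0.042]
force: [0.3, 0.3, -0.0]
width: -0.0
```

Request:
arm_command(plan=[[255,1000,0,-200,0],[255,1000,0,-200,0],[255,1000,0,-200,0]])

```text
clock: 22.7
tool_pos: [0.8851, 0.1893, 0.5887]
orientation: [0.964, 0.103, 0.241, -0.044]
force: [1.1, -0.3, -0.7]
width: 0.0004
```

```bash
python3 -c "
from h import *
go([600,220,500],12.2)"
```

```text
pos [885.1 189.3 588.7] q [0.033 0.644 0.298 0.122 1.716 1.439] t 22.7 F [ 1.1 -0.3 -0.7] w 0.0004
xyaw 11.57 tilt 28.39 az 16.5 shift [-282.5  -89.3  -47.7] turn -0.01096733358768849
```

Request:
arm_command(plan=[[255,-20,50,0,0],[255,-20,100,0,0],[255,-20,150,0,0],[255,-20,200,0,0],[255,-20,250,0,0],[255,-20,300,0,0],[255,-20,350,0,0],[255,-20,400,0,0]])

```text
clock: 23.5
tool_pos: [0.915, -0.174, 0.5392]
orientation: [0.961, 0.1, 0.254, -0.041]
force: [0.7, 0.3, -0.7]
width: -0.0003
```

Request:
arm_command(plan=[[255,760,650,-200,0],[255,760,650,-200,0],[255,760,650,-200,0]])

```text
clock: 23.8
tool_pos: [0.916, -0.2136, 0.5469]
orientation: [0.956, 0.098, 0.273, -0.034]
force: [0.5, -0.3, 0.1]
width: -0.0001
```

```bash
python3 -c "
from h import *
go([600,220,500],12.2)
X=R.from_quat(observe()['orientation']).as_matrix();print(X)"
```

```text
pos [ 916.  -213.6  546.9] q [-0.486  0.715  0.298  0.356  1.68   1.001] t 23.8 F [ 0.5 -0.3  0.1] w -0.0001
xyaw 11.50 tilt 31.99 az 12.9 shift [-214.1 -488.9  -72. ] turn -0.01217155652445159
[[ 0.83116576  0.20621282  0.51637172]
 [ 0.16914218 -0.97844374  0.11848529]
 [ 0.52967387 -0.01114067 -0.84812822]]
```

Tilt is 32° at azimuth 12.9°, enough to clear the bar. Going back to the weight, fingers open, to hover.

Request:
arm_command(plan=[[0,-46,3,8,-0.021],[0,-92,6,17,-0.021],[0,-138,9,26,-0.021],[0,-184,12,36,-0.021],[0,-230,15,46,-0.021],[0,-276,18,58,-0.021],[0,-322,21,69,-0.021],[0,-368,25,80,-0.021]])

```text
clock: 24.6
tool_pos: [0.6567, -0.2892, 0.2853]
orientation: [0.955, 0.11, 0.275, -0.03]
force: [0.2, -0.4, 0.2]
width: 0.0853
```

```bash
python3 -c "
from h import *
go([455,-352,90],12.4)
X=R.from_quat(observe()['orientation']).as_matrix();print(X)"
```

```text
pos [ 656.7 -289.2  285.3] q [-0.813  0.164  1.561  0.522  1.162  0.38 ] t 24.6 F [ 0.2 -0.4  0.2] w 0.0853
xyaw 13.15 tilt 32.09 az 12.8 shift [-282.3   15.1   53.6] turn 0.013006746267972652
[[ 0.82502888  0.22597365  0.51794136]
 [ 0.19267694 -0.97413054  0.11809018]
 [ 0.53122776  0.00236755 -0.84722574]]
```

Request:
arm_command(plan=[[120,-42,2,8,0],[120,-88,5,16,0],[120,-134,7,25,0],[120,-180,10,34,0],[120,-226,12,44,0],[120,-264,14,50,0],[120,-282,15,54,0],[120,-282,15,54,0]])

```text
clock: 25.4
tool_pos: [0.4545, -0.3512, 0.0889]
orientation: [0.955, 0.109, 0.274, -0.031]
force: [-0.5, 0.1, -0.1]
width: 0.0454
```

```bash
python3 -c "
from h import *
go([455.2,-352,-14],12.4)
im,D=snap('scene','s7.png');im2,D2=snap('top')
X=R.from_quat(observe()['orientation']).as_matrix();print(X[2])
t=observe()['tool_pos']*1000
for n,d in(('scene',D),('top',D2)):
  L=(cloud(n,d)*1000-t)@X; z=cloud(n,d)[...,2]
  m=(abs(L[...,0])<45)&(abs(L[...,1])<60)&(L[...,2]>-140)&(z>.045)
  for lo in range(-140,0,10):
    k=m&(L[...,2]>=lo)&(L[...,2]<lo+10)
    if k.any(): print(n,lo,k.sum(),L[k].min(0).round(),L[k].max(0).round())
cv2.imwrite('pics/c7.png',cv2.resize(im[250:400,220:400],(720,600),interpolation=cv2.INTER_CUBIC)[...,::-1])"
```

```text
pos [ 454.5 -351.2   88.9] q [-1.212  0.193  1.968  0.67   1.012 -0.242] t 25.4 F [-0.5  0.1 -0.1] w 0.0454
xyaw 13.03 tilt 32.07 az 13.0 shift [-54.3   0.9  87.5] turn 0.011069218341592484
[ 0.53196119  0.00410243 -0.8467588 ]
scene -140 221 [ -16.  -60. -140.] [  17.   60. -130.]
scene -130 136 [  -0.  -60. -130.] [  17.   60. -120.]
scene -120 111 [  -1.  -59. -120.] [  15.   59. -110.]
scene -110 161 [ -18.  -60. -110.] [  15.   60. -100.]
scene -100 111 [ -18.  -56. -100.] [ 14.  58. -90.]
scene -90 172 [-16. -56. -90.] [ 11.  56. -80.]
scene -80 62 [-16. -44. -80.] [ 10.  51. -70.]
scene -70 55 [-13. -34. -70.] [  9.  37. -60.]
scene -60 65 [-14. -37. -60.] [  8.  37. -50.]
scene -50 57 [-14. -35. -50.] [  8.  36. -40.]
scene -40 21 [-14. -29. -40.] [  8.  28. -32.]
top -140 101 [ -12.  -60. -140.] [  19.   60. -130.]
top -130 60 [ -16.  -59. -129.] [  19.   59. -120.]
top -120 43 [   6.  -56. -120.] [  17.   59. -110.]
top -110 66 [ -15.  -59. -110.] [  16.   59. -100.]
top -100 47 [ -13.  -60. -100.] [ 14.  55. -90.]
top -90 74 [-15. -57. -90.] [ 14.  52. -80.]
top -80 23 [-11. -40. -80.] [ 12.  48. -70.]
top -70 18 [-14. -38. -69.] [  9.  29. -61.]
top -60 24 [ -9. -38. -59.] [ 10.  33. -50.]
top -50 23 [ -9. -39. -50.] [ 10.  32. -40.]
top -40 4 [-12.  20. -40.] [  9.  26. -35.]
```

View pics/c7.png

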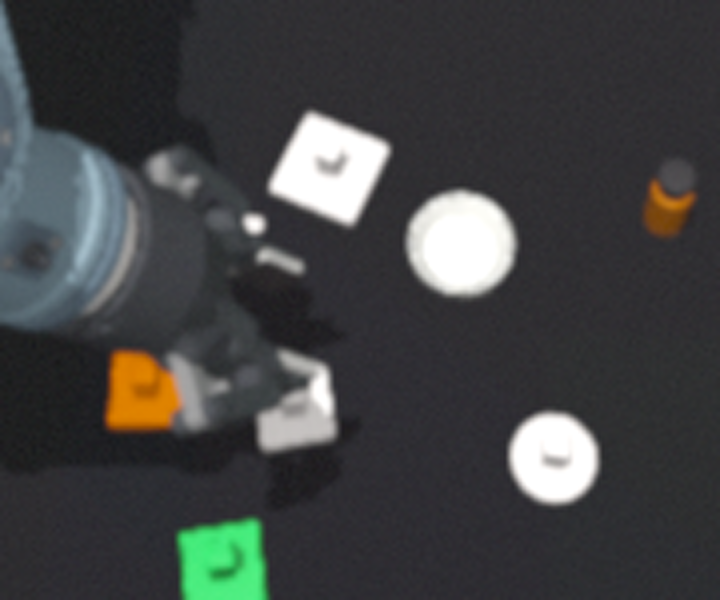

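The offset runs along the tool axis (tips about 32 mm short of the reported TCP). Crop: the fingers straddle the white square's knob (295,400), orange clear behind. Descending.

Request:
arm_command(plan=[[120,-16,0,24,0],[120,-32,0,47,0],[120,-43,0,62,0],[120,-50,0,72,0],[120,-54,0,78,0],[120,-55.5,0.5,80.8,0],[120,-55.5,0.5,80.8,0],[120,-55.5,0.5,80.8,0]])

```text
clock: 26.3
tool_pos: [0.4532, -0.3545, -0.0059]
orientation: [0.955, 0.11, 0.275, -0.029]
force: [0.6, -0.1, -0.1]
width: 0.0454
```

```bash
python3 -c "
from h import *
go([450.8,-353,-9],12.4)"
```

```text
pos [ 453.2 -354.5   -5.9] q [-1.218  0.39   1.979  0.773  0.856 -0.422] t 26.3 F [ 0.6 -0.1 -0.1] w 0.0454
xyaw 13.30 tilt 32.16 az 12.6 shift [-3.4 -2.1  1.6] turn 0.015692340537725932
```

Request:
arm_command(plan=[[120,-3,-1,2,0.01],[120,-3,-1,2,0.01],[255,-3,-1,2,0.01],[255,-3,-1,2,0.01],[255,-3,-1,2,0.01],[255,-3,-1,2,0.01],[255,-3,-1,2,0.01]])

```text
clock: 27.0
tool_pos: [0.4516, -0.3542, -0.0089]
orientation: [0.955, 0.106, 0.275, -0.03]
force: [-2.7, -0.2, 4.7]
width: 0.0124
```

```bash
python3 -c "
from h import *
go([453,-354,200],12.4)"
```

```text
pos [ 451.6 -354.2   -8.9] q [-1.221  0.394  1.982  0.777  0.852 -0.422] t 27.0 F [-2.7 -0.2  4.7] w 0.0124
xyaw 12.63 tilt 32.17 az 12.5 shift [ 112.4    0.2 -176.1] turn 0.004010251948122159
```

Gripped (12.4 mm). Lifting and computing the hover pose, 200 mm back along the tool axis from the recess.

Request:
arm_command(plan=[[255,5,0,-8,0],[255,16,0,-25,0],[255,32,0,-50,0],[255,53,0,-85,0],[255,74,0,-119,0],[255,74,0,-119,0]])

```text
clock: 27.6
tool_pos: [0.4525, -0.3576, 0.1374]
orientation: [0.955, 0.107, 0.277, -0.025]
force: [0.4, -1.4, -0.9]
width: 0.0125
```

```bash
python3 -c "
from h import *
go([481.5,27,225],12.4)"
```

```text
pos [ 452.5 -357.6  137.4] q [-1.222  0.11   1.945  0.638  1.09  -0.178] t 27.6 F [ 0.4 -1.4 -0.9] w 0.0125
xyaw 12.99 tilt 32.28 az 11.6 shift [ 143.7 -368.1  -17.5] turn 0.010241696413031177
```

Request:
arm_command(plan=[[255,26,-35,-28,0],[255,56,-75,-50,0],[255,80,-122,-56,0],[255,96,-170,-52,0],[255,110,-218,-42,0],[255,122,-266,-32,0],[255,134,-314,-22,0],[255,143,-360,-17,0]])

```text
clock: 28.4
tool_pos: [0.4818, 0.0103, 0.2235]
orientation: [0.955, 0.106, 0.277, -0.025]
force: [0.8, 0.4, -0.3]
width: 0.0124
```

Request:
arm_command(plan=[[255,0,-6,0,0],[255,0,-6,0,0],[255,0,-6,0,0]])

```text
clock: 28.7
tool_pos: [0.4804, 0.0155, 0.2231]
orientation: [0.955, 0.106, 0.276, -0.025]
force: [-0.7, -0.1, -0.6]
width: 0.0124
```

```bash
python3 -c "
from h import *
go([584.8,50.6,54.1],12.4)
print(R.from_quat(observe()['orientation']).as_matrix())
im,D=snap('scene');im2,D2=snap('top')
a=cv2.resize(im[90:240,260:420],(400,400),interpolation=cv2.INTER_CUBIC);b=cv2.resize(im2[130:250,230:350],(400,400),interpolation=cv2.INTER_CUBIC)
cv2.imwrite('pics/c8.png',np.hstack([a,b])[...,::-1])"
```

```text
pos [480.4  15.5 223.1] q [-0.48  -0.52   2.267  0.416  0.982  0.709] t 28.7 F [-0.7 -0.1 -0.6] w 0.0124
xyaw 12.91 tilt 32.23 az 11.6 shift [  2.6 -13.4 201.3] turn 0.00891187404950614
[[ 0.8246075   0.21690756  0.52246874]
 [ 0.18902109 -0.97613471  0.10692083]
 [ 0.53319181  0.01058989 -0.8459281 ]]
```

View pics/c8.png

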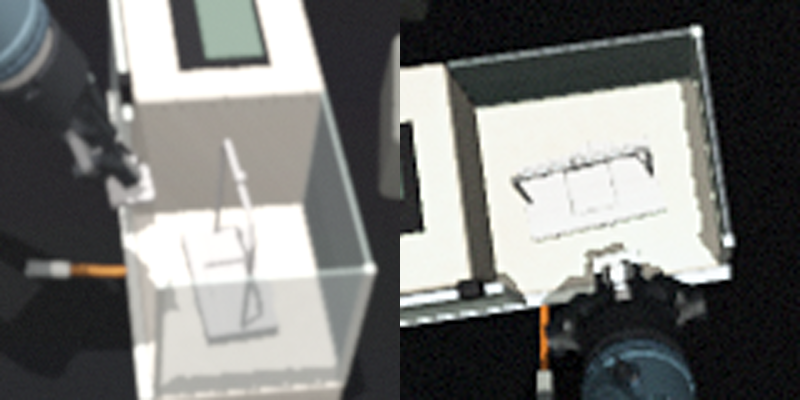

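Crop: the weight hangs level in the fingers (left 140,185), and the recess square is visible in the top view (right 594,189). Measuring both in the same frames.

```bash
cat > m3.py <<'E'
from h import *
np.set_printoptions(precision=1,suppress=True)
t=observe()['tool_pos']*1000; e=t-[20.3,3.3,-8.9]; print('expected weight',e)
for n in('scene','top'):
    d=np.load(f'pics/{n}.npz');Q=cloud(n,d['D'])*1000;im=d['im'].max(2)
    m=(abs(Q[...,0]-e[0])<30)&(abs(Q[...,1]-e[1])<32)&(abs(Q[...,2]-e[2]-5)<14)&(im>110)
    v,u=np.nonzero(m);P=Q[m]
    if len(P)<12: print(n,len(P));continue
    W=np.array([onplane(n,a,b,(e[2]+8)/1000)*1000 for a,b in zip(u,v)])
    A=np.c_[P[:,:2]-P[:,:2].mean(0),np.ones(len(P))];c=np.linalg.lstsq(A,P[:,2],rcond=None)[0]
    print(n,len(P),'mean',P.mean(0),'min',P.min(0),'max',P.max(0),'slope',np.degrees(c[:2]),'rect',cv2.minAreaRect(W[:,:2].astype(np.float32)))
# recess outline in top: dark lines inside stirrup base
d=np.load('pics/top.npz');g=d['im'].min(2).astype(np.float32)
c=np.array([.5645,.0475]);a=np.deg2rad(12.2);ex=np.array([np.cos(a),np.sin(a)]);ey=np.array([-ex[1],ex[0]])
def prof(off,ax,span):
    o=[]
    for s in off:
        vals=[cv2.getRectSubPix(g,(1,1),tuple(map(float,proj('top',[*(c+(ex*s+ey*k if ax==0 else ey*s+ex*k)/1000),.069]))))[0,0] for k in span]
        o.append(np.mean(vals))
    return np.array(o)
off=np.arange(-50,51,1.)
for ax,sp in((0,np.arange(-17,18,2)),(1,np.arange(-17,-4,2))):
    p=prof(off,ax,sp);print('axis',ax,[(int(off[i]),int(p[i])) for i in range(1,100) if p[i]<=p[i-1] and p[i]<p[i+1]])
E
python3 m3.py
```

```text
expected weight [460.4  10.9 232.2]
scene 161 mean [462.6   0.6 238.9] min [440.5 -13.9 230.4] max [483.1  30.6 250.6] slope [-1.8  2.9] rect ((460.1598205566406, 5.546743392944336), (39.8509635925293, 44.87826156616211), 12.982266426086426)
top 64 mean [466.9  13.5 239.4] min [441.5  -4.8 234.4] max [481.4  35.1 244.9] slope [-1.5  0.1] rect ((459.8485107421875, 11.734704971313477), (38.818363189697266, 39.308738708496094), 12.705002784729004)
axis 0 [(-38, 194), (-28, 245), (-21, 233), (-8, 243), (4, 242), (13, 243), (25, 138), (49, 236)]
axis 1 [(-45, 243), (-32, 244), (-23, 234), (-14, 244), (-8, 243), (-2, 244), (6, 242), (12, 244), (22, 214), (35, 243), (37, 243), (43, 243), (49, 243)]
```

Weight in the top view: (459.8,11.7), 39 mm, yaw 12.7°, matching the expected pose. Recess centre about (565,47). Going in along the tool axis to a stage 20 mm short.

Request:
arm_command(plan=[[255,3,-8,20,0.01],[255,3,-13,50,0.01],[255,3,-13,85,0.01],[255,3,-13,120,0.01],[255,3,-13,150,0.01],[255,3,-13,170,0.01],[255,3,-13,178,0.01],[255,3,-13,178,0.01]])

```text
clock: 29.6
tool_pos: [0.5731, 0.0447, 0.0728]
orientation: [0.956, 0.099, 0.275, -0.027]
force: [0.6, -0.4, -2.0]
width: 0.0121
```

```bash
python3 -c "
from h import *
go([585.4,50.6,66],12.4)
snap('top');im,D=snap('scene')
X=R.from_quat(observe()['orientation']).as_matrix();print(X[2])
cv2.imwrite('pics/c9.png',cv2.resize(im[90:240,260:420],(640,600),interpolation=cv2.INTER_CUBIC)[...,::-1])"; python3 m3.py | head -3
```

```text
pos [573.1  44.7  72.8] q [-0.286  0.039  2.188  0.572  0.475  0.624] t 29.6 F [ 0.6 -0.4 -2. ] w 0.0121
xyaw 11.86 tilt 32.09 az 11.4 shift [ 7.6 -3.3 12.7] turn -0.009428470789234217
[ 0.53360213  0.00515075 -0.84571995]
expected weight [553.4  41.8  83.6]
scene 56 mean [556.1  35.6  90.3] min [535.   23.8  86.7] max [572.2  63.8  94.8] slope [ 0.6 -4.5] rect ((557.6365966796875, 35.255611419677734), (47.484092712402344, 26.325756072998047), 40.204124450683594)
top 35 mean [563.3  43.7  89.6] min [542.6  25.1  83.7] max [573.2  64.7  96.6] slope [-5.4  1.1] rect ((562.7762451171875, 42.227821350097656), (34.885475158691406, 32.33200454711914), 43.50238037109375)
```

View pics/c9.png

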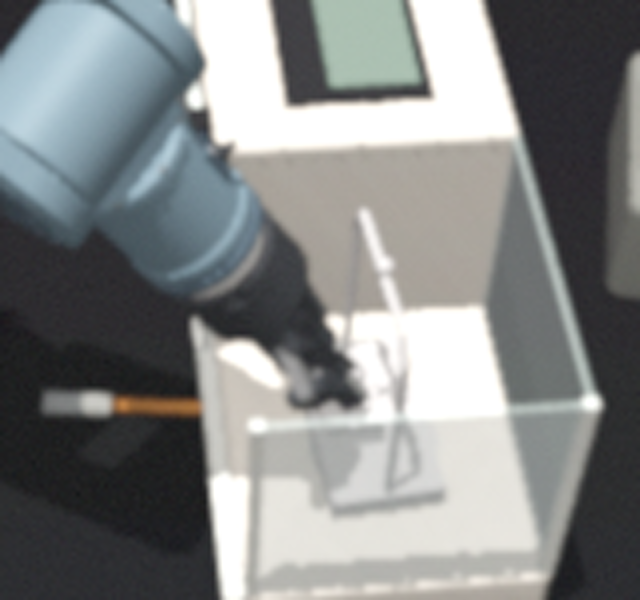

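The weight is over the holder base and under the bar, clear of it (crop 380,390). Centring 12 mm above the floor.

Request:
arm_command(plan=[[255,3,-2,4,-0.005],[255,6,-3,9,-0.005],[255,7.6,-3.3,12.7,-0.005],[255,7.6,-3.3,12.7,-0.005],[255,7.6,-3.3,12.7,-0.005]])

```text
clock: 30.2
tool_pos: [0.5859, 0.0512, 0.068]
orientation: [0.955, 0.102, 0.277, -0.025]
force: [0.0, -0.3, -0.5]
width: 0.0125
```

```bash
python3 -c "
from h import *
go([585.4,50.6,54.5],12.4)
snap('top');snap('scene')
X=R.from_quat(observe()['orientation']).as_matrix();print(X[2])"; python3 m3.py | head -3
```

```text
pos [585.9  51.2  68. ] q [-0.261  0.078  2.161  0.571  0.452  0.636] t 30.2 F [ 0.  -0.3 -0.5] w 0.0125
xyaw 12.33 tilt 32.24 az 11.4 shift [-7.7  0.4 11.1] turn -0.0011417568199017746
[ 0.53345428  0.00776785 -0.84579323]
expected weight [565.5  47.8  76.9]
scene 60 mean [567.2  44.   81.8] min [536.3  30.7  68.1] max [593.6  72.5  93.4] slope [  4.8 -17.5] rect ((565.9441528320312, 40.600074768066406), (55.910484313964844, 28.080360412597656), 38.558258056640625)
top 67 mean [577.7  49.9  77.7] min [553.1  16.3  68.3] max [593.5  79.5  94.2] slope [-12.6  -0.4] rect ((571.6154174804688, 46.90074157714844), (62.48991012573242, 36.57850646972656), 88.58674621582031)
```

Request:
arm_command(plan=[[255,-1.5,0.3,2,0],[255,-3,0.4,4,0],[255,-4.2,0.4,6,0],[255,-5.3,0.4,7.5,0],[255,-6.3,0.4,9,0],[255,-7,0.4,10.2,0],[255,-7.7,0.4,11.1,0],[255,-7.7,0.4,11.1,0]])

```text
clock: 31.1
tool_pos: [0.5853, 0.0505, 0.0543]
orientation: [0.955, 0.102, 0.276, -0.025]
force: [0.4, 0.1, -2.4]
width: 0.0125
```

```bash
python3 -c "
from h import *
go([585.4,50.6,54.1],12.4)
print(observe()['wrist_torque'])"
```

```text
pos [585.3  50.5  54.3] q [-0.263  0.109  2.166  0.615  0.424  0.586] t 31.1 F [ 0.4  0.1 -2.4] w 0.0125
xyaw 12.31 tilt 32.24 az 11.3 shift [-0.  -0.1  0.3] turn -0.0015385244960843456
[-0.0637098   0.31908157 -0.01736999]
```

At floor height with no upward push, so the plate is inside the recess rather than on the rim. Easing down to feel the floor.

Request:
arm_command(plan=[[255,-0.6,0,0.9,0],[255,-1.1,0,1.7,0],[255,-1.1,0,1.7,0]])

```text
clock: 31.4
tool_pos: [0.5868, 0.0503, 0.0542]
orientation: [0.955, 0.102, 0.278, -0.025]
force: [-3.9, -0.2, 9.6]
width: 0.0128
```

```bash
python3 -c "
from h import *
go([585.4,50.6,54.1],12.4)"
```

```text
pos [586.8  50.3  54.2] q [-0.263  0.112  2.165  0.623  0.419  0.578] t 31.4 F [-3.9 -0.2  9.6] w 0.0128
xyaw 12.33 tilt 32.42 az 11.3 shift [-1.1 -0.5 -0.7] turn -0.0011891616282934932
```

Floor found at z 54.2 with 9.6 N, as predicted. Releasing with a small opening, then checking before I retreat.

Request:
arm_command(plan=[[225,0.3,0,-0.5,0],[205,0.5,0,-0.8,0],[185,0.5,0,-0.8,0],[165,0.5,0,-0.8,0],[150,0.5,0,-0.8,0],[150,0.5,0,-0.8,0]])

```text
clock: 32.0
tool_pos: [0.5868, 0.0503, 0.055]
orientation: [0.955, 0.102, 0.278, -0.025]
force: [0.1, -0.0, -0.3]
width: 0.0352
```

Request:
arm_command(plan=[[150,0,0,-15,0],[150,0,0,-45,0],[150,0,0,-85,0],[150,0,0,-130,0],[150,0,0,-180,0],[150,0,0,-230,0],[150,-10,0,-260,0],[150,-10,0,-260,0]])

```text
clock: 32.8
tool_pos: [0.4422, 0.0199, 0.2741]
orientation: [0.954, 0.102, 0.282, -0.022]
force: [1.1, 0.5, 0.1]
width: 0.0352
```

```bash
cat > m4.py <<'E'
from h import *
np.set_printoptions(precision=1,suppress=True)
go([451,129,300],12.4)
im,D=snap('scene');im2,D2=snap('top')
c=np.array([565,47.1]);a=np.deg2rad(12.2);M=np.array([[np.cos(a),-np.sin(a)],[np.sin(a),np.cos(a)]])
for n,d in(('scene',D),('top',D2)):
    Q=cloud(n,d)*1000;S=(Q[...,:2]-c)@M;z=Q[...,2]
    for nm,k in(('plate',(np.abs(S).max(-1)<17)&(np.abs(S).max(-1)>9)),('base',(abs(S[...,1])>28)&(abs(S[...,1])<55)&(abs(S[...,0])<32))):
        k=k&(z>55)&(z<90);P=S[k];A=np.c_[P,np.ones(len(P))];f=np.linalg.lstsq(A,z[k],rcond=None)[0]
        print(n,nm,k.sum(),'z',np.median(z[k]),'slope deg',np.degrees(f[:2]))
    k=(np.abs(S).max(-1)<13)&(z>92)&(z<106);print(n,'knob',k.sum(),S[k].mean(0) if k.any() else '',z[k].mean() if k.any() else '')
a=cv2.resize(im[130:210,320:400],(400,400),interpolation=cv2.INTER_CUBIC);b=cv2.resize(im2[155:215,255:315],(400,400),interpolation=cv2.INTER_CUBIC)
cv2.imwrite('pics/c10.png',np.hstack([a,b])[...,::-1])
E
python3 m4.py
```

```text
pos [442.2  19.9 274.1] q [-0.5 -0.7  2.3  0.4  1.2  0.7] t 32.8 F [1.1 0.5 0.1] w 0.0352
xyaw 12.50 tilt 32.84 az 10.6 shift [  41.1 -104.5   -6.2] turn 0.0016602065161482465
scene plate 46 z 71.2582483470749 slope deg [ -3.3 -34.6]
scene base 174 z 67.87256393948121 slope deg [0.  1.3]
scene knob 27 [-0.1 -3.8] 95.17034872788648
top plate 70 z 71.16808302633581 slope deg [1.7 1.6]
top base 277 z 68.58248386695448 slope deg [-0.3  0.1]
top knob 19 [0.4 0.3] 95.4351967050198
```

View pics/c10.png

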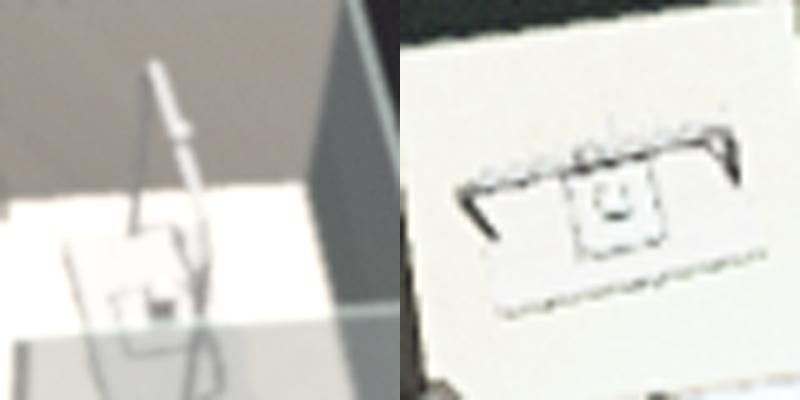

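Plate top at z 71.2 (expected 71), base 68.6, knob centred within 0.5 mm: the weight is home (right crop 615,200). Now closing the door, with shut fingers beyond the tab on its +y side.

Request:
arm_command(plan=[[255,10,-20,-20,0],[255,25,-60,-15,0],[255,40,-105,0,0],[255,55,-142,10,0],[255,57,-148,15,0],[255,57,-148,15,0]])

```text
clock: 33.5
tool_pos: [0.4648, 0.1804, 0.2824]
orientation: [0.955, 0.105, 0.276, -0.025]
force: [-0.6, -0.3, 0.3]
width: -0.0002
```

```bash
python3 -c "
from h import *
go([465.8,177,210],12.4)
im,D=snap('scene');Q=cloud('scene',D);z=Q[...,2];yaw=np.deg2rad(6.75);c,s=np.cos(yaw),np.sin(yaw);B=(Q[...,:2]-[.57,.035])@np.array([[c,-s],[s,c]])*1000
m=(z>.235)&(z<.26)&(abs(B[...,0]+106)<10);print(m.sum(),B[m].min(0),B[m].max(0))
X=R.from_quat(observe()['orientation']).as_matrix();L=(Q-observe()['tool_pos'])@X*1000
m=(abs(L[...,0])<20)&(abs(L[...,1])<22)&(L[...,2]>-80)&(z>.2);print(L[m].min(0),L[m].max(0));print(X)"
```

```text
pos [464.8 180.4 282.4] q [ 0.089 -0.512  2.143  0.073  0.954  1.416] t 33.5 F [-0.6 -0.3  0.3] w -0.0002
xyaw 12.69 tilt 32.14 az 11.5 shift [-38.3   2.8  61.5] turn 0.005005360670627858
54 [-112.51308383  102.74026041] [-98.79278537 124.62687002]
[-19.53211225 -21.92071865 -79.43447843] [19.7484069  21.48962073 92.71487596]
[[ 0.82612287  0.21039876  0.52273642]
 [ 0.1832622  -0.97756437  0.10384055]
 [ 0.53285642  0.01001277 -0.84614643]]
```

Request:
arm_command(plan=[[255,-10,1,15,0],[255,-24,2,38,0],[255,-34,3,55,0],[255,-38,3,61.5,0],[255,-38,3,61.5,0],[255,-38,3,61.5,0]])

```text
clock: 34.15
tool_pos: [0.4676, 0.1739, 0.2119]
orientation: [0.955, 0.102, 0.277, -0.024]
force: [0.1, 0.4, 0.8]
width: -0.0001
```

Request:
arm_command(plan=[[255,-1.3,15,-0.6,0],[255,-3,35,-1.5,0],[255,-5,60,-2.5,0],[255,-7.2,85,-3.6,0],[255,-9.3,110,-4.6,0],[255,-11.5,135,-5.7,0],[255,-13.2,155,-6.5,0],[255,-14.5,170,-7.1,0]])

```text
clock: 34.95
tool_pos: [0.4881, 0.0026, 0.2137]
orientation: [0.955, 0.102, 0.278, -0.024]
force: [1.1, 2.6, 0.8]
width: 0.0002
```

```bash
cat > m5.py <<'E'
from h import *
go([491.2,-39.5,210],12.4)
im,D=snap('scene');Q=cloud('scene',D);z=Q[...,2];yaw=np.deg2rad(6.75);c,s=np.cos(yaw),np.sin(yaw);B=(Q[...,:2]-[.57,.035])@np.array([[c,-s],[s,c]])*1000
m=(z>.1)&(z<.2)&(abs(B[...,0]+107)<6)&(B[...,1]>-130)&(B[...,1]<150);v,u=np.nonzero(m)
print('pane y percentiles',np.percentile(B[m][:,1],[1,10,30,50]).round(1) if m.any() else '',m.sum())
m=(z>.235)&(z<.26)&(abs(B[...,0]+106)<10);print('tab-height',m.sum(),B[m].min(0),B[m].max(0))
E
python3 m5.py
```

```text
pos [488.1   2.6 213.7] q [-0.504 -0.482  2.265  0.435  0.951  0.673] t 34.95 F [1.1 2.6 0.8] w 0.0002
xyaw 12.38 tilt 32.41 az 10.9 shift [-7.  41.8  0.5] turn -0.0004079329525597595
pane y percentiles [-75.8 -74.8 -73.1 -38.3] 190
tab-height 109 [-115.14733626  -62.38100981] [-97.21635559 -19.84590553]
```

Request:
arm_command(plan=[[255,-1.2,14,-0.6,0],[255,-2.3,27,-1.1,0],[255,-3,35,-1.5,0],[255,-3.4,40,-1.7,0],[255,-3.7,43,-1.8,0],[255,-3.8,45,-1.9,0],[255,-3.8,45,-1.9,0]])

```text
clock: 35.7
tool_pos: [0.4934, -0.0388, 0.2147]
orientation: [0.955, 0.103, 0.278, -0.028]
force: [-4.6, 20.8, 10.1]
width: 0.0003
```

```bash
python3 m5.py
```

```text
pos [493.4 -38.8 214.7] q [-0.624 -0.437  2.237  0.493  0.995  0.533] t 35.7 F [-4.6 20.8 10.1] w 0.0003
xyaw 12.36 tilt 32.50 az 11.8 shift [-4.5  0.2  2.7] turn -0.0006681996788013911
pane y percentiles [-116.3 -115.1 -113.6  -70.7] 212
tab-height 108 [-114.36288309 -102.0188865 ] [-96.85277363 -59.82702798]
```

Hard stop reached (20.8 N), leading edge at −115 to −116: the door is shut. Backing off and checking.

Request:
arm_command(plan=[[255,0,-10,0,0],[255,0,-20,0,0],[255,0,-20,-40,0],[255,0,-20,-85,0],[255,0,-20,-130,0],[255,0,-20,-150,0],[255,0,-20,-150,0],[255,0,-20,-150,0]])

```text
clock: 36.55
tool_pos: [0.4104, -0.0361, 0.3407]
orientation: [0.955, 0.102, 0.279, -0.027]
force: [-0.1, 0.5, -0.2]
width: -0.0001
```

```bash
python3 m5.py; python3 m4.py
python3 - <<'E'
from h import *
im=np.load('pics/top.npz')['im'];a=np.load('pics/w.npz')['im']
for n,u,v in(('large',364,222),('round',411,184)):print(n,blob('top',a,u,v,.008)[2][0],blob('top',im,u,v,.008)[2][0])
cv2.imwrite('pics/end.png',np.vstack([np.load('pics/scene.npz')['im'][40:340,180:580],im[90:340,100:500]])[:,:,::-1])
E
```

```text
pos [410.4 -36.1 340.7] q [-0.835 -0.801  2.173  0.484  1.47   0.547] t 36.55 F [-0.1  0.5 -0.2] w -0.0001
xyaw 12.34 tilt 32.52 az 11.6 shift [ -4.3  19.6 152.4] turn -0.0009992678707588555
pane y percentiles [-116.5 -115.   -96.1  -40.7] 274
tab-height 70 [-112.20627516 -101.50256305] [-98.82555809 -79.36588593]
pos [410.3 -35.6 339.8] q [-0.8 -0.8  2.2  0.5  1.5  0.5] t 36.6 F [ 0.3  0.8 -1.1] w 0.0002
xyaw 12.33 tilt 32.45 az 11.9 shift [  41.8 -152.4   73.1] turn -0.0012671099751842844
scene plate 42 z 70.89889503570217 slope deg [ -2.6 -30.3]
scene base 168 z 68.26724336494311 slope deg [ 0.3 -1. ]
scene knob 26 [-0.2 -4.1] 95.94825391214187
top plate 73 z 70.16363708293146 slope deg [-1.3 -0.8]
top base 279 z 68.60009621518958 slope deg [-0.3 -0.1]
top knob 18 [0.3 0.7] 95.72493720700014
large (444.68572998046875, -212.42294311523438) (444.70501708984375, -212.39320373535156)
round (575.6104125976562, -381.5296630859375) (575.5524291992188, -381.3847351074219)
```

View pics/end.png

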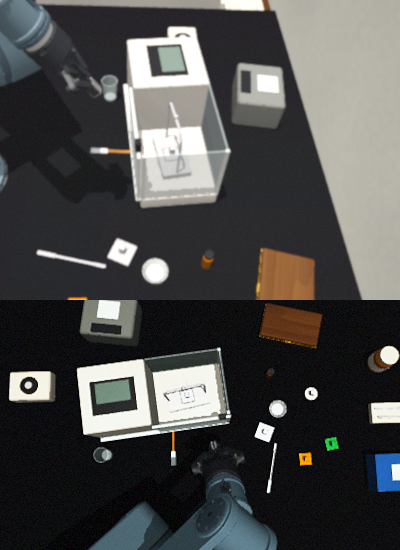

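The final picture shows the door shut, the weight in the recess, everything else in its place and the arm clear. Handing in.

```bash
python3 -c "
from plant import robot
print(robot.sign_off())"
```

```text
the job is handed in; nothing more can be done
None
```

The square check weight is seated in the stirrup's recess, the door is shut, and the job is handed in at about 36.6 s of the 69 s allowed. The hand-in reports no verdict.

**What I did**
- **Door opening:** I pushed the door open by its tab to about 0.20 m. It had started about 18 mm open.
- **Weight:** I turned the weight 15.5° on the slab to match the recess. I then re-gripped it with the tool tilted 32°, brought it in under the bar and lowered it until it met the floor at 9.6 N. I released it there with a small finger opening.
- **Getting the tilt:** the moves cannot command a tilt, so I built it up with repeated out-of-reach requests.
- **Door closing:** I pushed the door shut against its stop, which gave 20.8 N, then backed the arm off.

**Last checks**
- **Weight seating:** the plate top is at 70–71 mm (71 expected), and the knob is within 0.8 mm of the recess centre in the top view.
- **Door:** the leading edge is at balance y −115 to −116 mm and the tab centre at −90 mm, both matching shut.
- **Other things:** the large and round weights measured unmoved to 0.2 mm. The rest I checked only by eye in the last picture. The arm is clear.

**What failed or disagreed**
- **First push missed:** the first door push passed over the tab. Depth showed the real fingertips about 32–37 mm short of the reported TCP along the tool axis, and I corrected for that afterwards.
- **Scene view offset:** the scene camera put the knob about 4 mm off in y and gave a steep plate slope. I took this as the knob's side face and the glass disturbing its depth, and relied on the top view instead.

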